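# Tip the bondas into the casserole and clip it shut

### The arm

A 7-joint arm with a two-finger parallel gripper is mounted at the origin on the work surface. World frame = base frame: x ahead of the robot, y to its left, z up, the work surface at z = 0. Lengths are in m, angles in rad, forces in N, time in s.
With the tool pointing down it reaches from about 0.4 to 0.85 m from the base axis. Payload 4.5 kg.
Tool frame: the origin (TCP) lies on the mounting face of the last link; the fingertips stand 166 mm ahead of it and the grasp point (between the pads) lies 147 mm ahead of it (bot.grip_point_offset is the distance from the TCP to the grasp point, in m); z points along the fingers, y is the direction in which the jaws open and shut (so a half turn about z gives the same grasp; the last joint's range is limited). The gripper opens to 88 mm and grips with 3 to 60 N. Pads are 18 mm wide; open, the fingers measure 123 mm over their backs; the gripper's body (75 mm by 187 mm) begins 45 mm behind the grasp point.
Start: joints at [1.302, 0.689, -0.195, 1.565, 0.157, 0.902, -0.215], TCP at [0.186, -0.597, 0.405] pointing down, gripper open.
Joint ranges: [-3.01, 3.01], [-0.46, 2.08], [-1.47, 1.51], [0.13, 2.56], [-1, 4.14], [0.04, 2.09], [-2.66, 2.66]. Speed limits (rad/s): [2.57, 2.57, 3.14, 3.14, 3.14, 3.14, 3.14].

### API

Orientations are given as [roll, pitch, yaw] about the fixed x, y, z axes, in that order (R = Rz(yaw) Ry(pitch) Rx(roll)).
In Python, from station import readout, camera, get_calibration, workorder, bot gives the robot as it stands.
- The arm moves only by the tool carry_out, never from a script. Its argument "steps" is one flat list of numbers, 5 for each row, row after row: the opening, from 0 (shut) to 1 (fully open), then the shift along the tool's x, y, z in m, then the turn about the tool's z in degrees. In form: [claw, dx, dy, dz, spin, claw, dx, dy, dz, spin, ...]. A call has 1 to 10 rows; each row shifts and turns the commanded pose from where the row before left it, along the tool's axes as they then stand; what a row does not reach is not made up. A row lasts 1/8 s, in which the tool goes at most 62.5 mm and 10.7 degrees, less where a joint would pass 70% of its speed; a pose out of reach is approached as far as the arm can. A call is refused whole if a number of a shift passes 0.0625 or a number of a turn 10.7, either way. A call with a gripper value outside its range is refused whole. The fingers move at their own pace and stop on an object; "newtons" is the grip in N (left out, the last holds). Time passes only in rows, so rows that do not move let the fingers close. It gives the time, the measured TCP pose, the force and the opening at its end, in the units of the state.
- readout.get_state(): the state, without advancing time (a new reading comes with each control period).
- camera(name): name is "scene" or "side" or "wrist"; returns (picture, depth): 420x560x3 uint8, red, green, blue; 420x560 float32, m along the optical axis (not along the pixel's ray), 0 where there is no reading.
- get_calibration(name): a dict with "mtx" (3x3 intrinsics, pixels), "cam_to_world" (4x4, takes a point from camera to world coordinates). Camera axes: x right, y down, z forward; pixel columns grow to the right and rows downward; lengths in m; the calibration is good to about 2 mm. A picture is of the moment at which its call begins: read the wrist's pose just before it. get_calibration takes no time and is no camera call; for the wrist camera it gives the pose at the moment of the call.
- workorder.finish_job(): hands the job in, once; it reports no verdict.
The state is a dict: "time": time; "q": joint angles; "qd": joint speeds; "tau": joint torques, N m; "position": TCP position; "tcp_rot": TCP orientation; "ft_force": force on the tool from outside, world axes, zero at the start; "torque": the same for the moment, N m; "width": finger opening in m.
Only numpy, scipy, OpenCV 4.12 (cv2) and the standard library are available. Lean on these libraries where they do the work, as an engineer would, in place of code of your own. Each camera call takes 0.05 s, during which the arm holds its last target.

### The job

Lift the divided dish by its centre handle, turn it so that only the half with the two brown bondas faces down, and tip both bondas into the open casserole; no finger may touch the food and both green limes must stay in their own half. Then set the dish back upright near the middle of the steel thali without dropping it, lower the lid gently onto the casserole until it sits fully home, and swing the red clip lever all the way shut over the lid's rim. Leave the two katoris and the ladle where they are, and let go of everything at the end.

Things in the scene. Friction and masses are not known exactly. Their poses are not given: they have to be found in the camera images.
- dish_grip (a point): Grip point of the loose divided dish: middle of its upright wooden handle plate, 76 mm above the dish's underside. Plate 44 mm long (x), 10 mm thick (y), its top 96 mm above the underside, free down to 38 mm. x runs along the divider, z up, +y points to the half that holds the bondas at the start, -y to the limes' half. It stands on the thali at any yaw.
- thali: Loose round steel plate (450 g) the dish stands on: 244 mm across the rim, 18 mm high, flat floor about 218 mm across and 3 mm thick; origin at the centre of its underside, z up. It may be left or right of the casserole; the lid lies on the other side.
- bonda_a_center (a point): Centre of a brown round bonda (firm fried ball), 34 mm diameter, 30 g, rolls freely, in the +y half of the dish.
- bonda_b_center (a point): Centre of the second bonda, like the first.
- lime_a_center (a point): Centre of a green round lime, 34 mm diameter, 30 g, rolls freely, in the -y half of the dish.
- lime_b_center (a point): Centre of the second lime, like the first.
- casserole_mouth (a point): Centre of the mouth of the fixed round steel casserole, level with its rim, 95 mm above the table. Outside 180 mm, mouth 152 mm across, 83 mm deep. z up; x points level from the axis to the clip's pin, 108 mm from the axis. Black side grips reach 110 mm out along +y and -y, their top 70 mm above the table.
- lid_knob (a point): Grip point in the black knob of the loose steel lid, on the lid's axis, 48 mm above its underside. Knob 32 mm across, thick part 40 to 62 mm above the underside; dome top below it at 23 mm. The lid starts flat on the table, plug down. Seated, its flange lies on the rim and this point is 36 mm above casserole_mouth. z up; the yaw does not matter.
- clip (a joint): Angle (rad) of the red lever clip, a flat bar turning level about an upright pin beside the casserole. 0 = shut (bar radial, inner end over the lid's flange, 4 mm of air) and a stop; grows counter-clockwise from above to 1.6 = open (bar tangential, clear of the lid). Stays where it is left; about 1 N moves it at its post. Starts at 1.4 to 1.57.
- clip_post (a point): Middle of the upright round red post (12 mm across) on the clip bar's outer end, 134 mm above the table, 40 mm from the pin's axis. Post free from 112 to 152 mm above the table; bar 14 mm wide. Seen from the pin it lies in the direction of casserole_mouth's x axis turned counter-clockwise by the joint angle.
- dish: The same dish; origin at the centre of its underside, same axes. White, round, 280 g; base 84 mm across, floor 5 mm; 4 mm walls flare at 39 deg from level to a rim 156 mm across, 29 mm high. Divider along x, 6 mm thick, 38 mm high. Tipped about x by 50 to 55 deg towards +y, the +y balls roll out over the rim while the -y balls lie against the divider; up to 35 deg none leaves.
- lid: The same lid (220 g); origin at the centre of its underside. Flange 176 mm across, from 12 to 19 mm above the underside; under it a plug 142 mm across and 12 mm deep with bevelled foot, which enters the casserole's mouth with 5 mm to spare all round.
- katori_a: Small white ceramic bowl, 88 mm diameter, 38 mm high, origin at the centre of its underside; bystander, leave alone.
- katori_b: Small blue ceramic bowl, same size, bystander, leave alone.
- ladle: Steel sambar ladle lying on the table, bowl 72 mm diameter and 26 mm high, handle 250 mm long along its -x; origin under its bowl's centre; bystander, leave alone.
- bonda_a: The same ball as bonda_a_center.
- bonda_b: The same ball as bonda_b_center.
- lime_a: The same ball as lime_a_center.
- lime_b: The same ball as lime_b_center.

How it is judged:
By the outcome, as a careful person would: the job done as asked, in the order asked, and still so for the second after the job is handed in, with the robot touching nothing.
It also fails if it takes over 72 s, if anything falls off the work surface, if the arm or the gripper's body presses on something with over 40 N, if the wrist force passes 120 N, or if a joint passes its speed limit or range.

## Working session

There is one attempt and no reset: what is moved stays moved. The work goes in short steps, Python scripts to look and compute and a tool call to move; the robot and the scene stay as the last step left them, time stands still between calls to the robot, and variables do not carry over. Pictures are saved under pics/ and viewed, and the job is handed in when it is done.

Besides the shell and the picture viewer there is one more tool, called after "Emit:" in YAML: its name, and indented under it one key for each argument. carry_out: Moves the arm, as the interface text tells. Its arguments: {"type":"object","properties":{"steps":{"type":"array","items":{"type":"number"}},"newtons":{"type":"number"}},"required":["steps"]}

```bash
ls -la; mkdir -p pics; python3 - <<'E'
from station import readout, camera, get_calibration, workorder, bot
import cv2, numpy as np
print(readout.get_state()); print([a for a in dir(bot) if a[0]!='_'], bot.grip_point_offset)
for n in ["scene","side","wrist"]:
    c=get_calibration(n)
    im,d=camera(n)
    cv2.imwrite(f"pics/{n}0.png",im[:,:,::-1]); np.save(f"{n}0.npy",d)
    print(n,np.round(c["mtx"],1).tolist(),np.round(c["cam_to_world"],3).tolist())
E
```

```text
total 12
drwxr-xr-x  3 agent agent 4096 Dec  7 08:57 .
drwxr-xr-x 23 root  root  4096 Dec  7 08:57 ..
drwxr-xr-x  2 agent agent 4096 Dec  7 08:57 pics
{'time': 0.0, 'q': array([ 1.30180726,  0.68995321, -0.19449609,  1.56632458,  0.15727718,
        0.90244651, -0.21511384]), 'qd': array([-2.88836290e-04,  1.09479830e-03, -6.17682795e-04, -1.82933092e-03,
       -2.79845468e-04, -5.29475636e-07, -4.35181746e-04]), 'tau': array([ 2.86514869e-04, -5.27562940e+01, -1.26651976e+00, -1.53428257e+01,
       -5.25463989e-02,  6.62820734e-03,  1.73357143e-04]), 'position': array([ 0.18624093, -0.59627517,  0.40393368]), 'tcp_rot': array([-3.13985193e+00,  1.15458282e-04,  3.02829362e-01]), 'ft_force': array([0.27590261, 0.3451571 , 0.21947495]), 'torque': array([ 0.01445576, -0.02472371, -0.00655818]), 'width': 0.08808640830078086}
['IKError', 'grip_point_offset'] 0.1473
scene [[399.4, 0.0, 281.4], [0.0, 399.4, 211.4], [0.0, 0.0, 1.0]] [[-0.599, 0.614, -0.513, 1.084], [0.8, 0.468, -0.374, 0.379], [0.01, -0.635, -0.772, 0.868], [0.0, 0.0, 0.0, 1.0]]
side [[543.9, 0.0, 284.7], [0.0, 543.9, 209.8], [0.0, 0.0, 1.0]] [[-0.903, -0.245, 0.354, 0.205], [-0.43, 0.56, -0.709, 0.809], [-0.025, -0.792, -0.61, 0.795], [0.0, 0.0, 0.0, 1.0]]
wrist [[370.3, 0.0, 278.5], [0.0, 370.3, 211.8], [0.0, 0.0, 1.0]] [[0.299, -0.912, -0.282, 0.259], [-0.954, -0.286, -0.086, -0.573], [-0.002, 0.294, -0.956, 0.382], [0.0, 0.0, 0.0, 1.0]]
```

View pics/scene0.png

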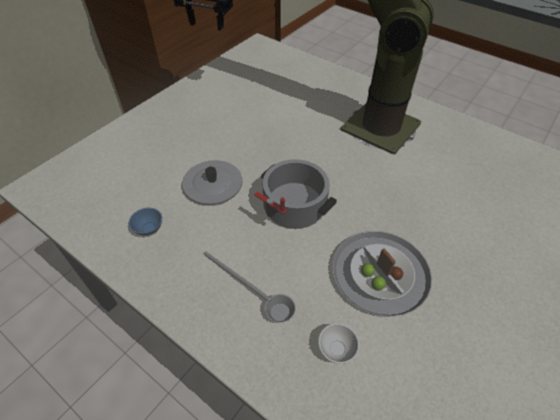

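View pics/side0.png

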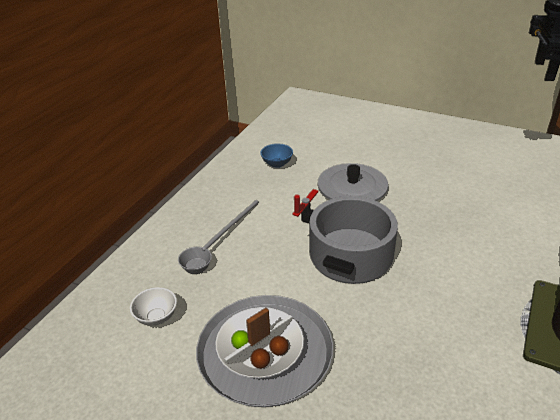

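View pics/wrist0.png

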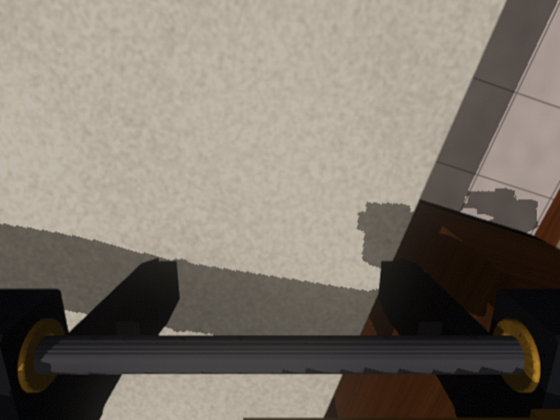

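The scene view shows the thali with the dish at about (380,272), bondas at (397,272), limes at (370,270) and (379,284), the casserole at (296,190), the lid at (212,182) and the red clip at (272,203). The side view shows the same things, and the wrist view shows only bare table. Next I'll enlarge and mask these.

```bash
cat > h.py <<'E'
import numpy as np, cv2
from station import readout, camera, get_calibration
def proj(P,c):
    T=np.linalg.inv(c["cam_to_world"]); p=T[:3,:3]@np.asarray(P,float)+T[:3,3]; p=c["mtx"]@p; return p[:2]/p[2]
def ray(uv,c):
    d=np.linalg.inv(c["mtx"])@[uv[0],uv[1],1]; M=c["cam_to_world"]; d=M[:3,:3]@d; return M[:3,3],d/np.linalg.norm(d)
def plane(uv,c,z):
    o,d=ray(uv,c); return o+d*(z-o[2])/d[2]
def tri(obs):
    A=np.zeros((3,3));b=np.zeros(3)
    for uv,c in obs:
        o,d=ray(uv,c);P=np.eye(3)-np.outer(d,d);A+=P;b+=P@o
    X=np.linalg.solve(A,b)
    res=[np.linalg.norm((np.eye(3)-np.outer(ray(uv,c)[1],ray(uv,c)[1]))@(X-ray(uv,c)[0])) for uv,c in obs]
    return X,max(res)
def cloud(d,c):
    v,u=np.nonzero(d>0);z=d[v,u];K=c["mtx"];p=np.stack([(u-K[0,2])/K[0,0]*z,(v-K[1,2])/K[1,1]*z,z],1)
    M=c["cam_to_world"];return p@M[:3,:3].T+M[:3,3],u,v
def snap(n,tag):
    c=get_calibration(n);im,d=camera(n);cv2.imwrite(f"pics/{n}{tag}.png",im[:,:,::-1]);np.save(f"{n}{tag}.npy",d);return im,d,c
def blobs(m,amin=15):
    n,l,s,ce=cv2.connectedComponentsWithStats(m.astype(np.uint8));return [(int(s[i,4]),ce[i].round(1).tolist(),s[i,:4].tolist()) for i in range(1,n) if s[i,4]>=amin]
E
python3 - <<'E'
from h import *
for n,roi in [("scene",(160,130,280,240)),("side",(120,130,290,280))]:
    im=cv2.imread(f"pics/{n}0.png");x,y,w,h=roi
    hsv=cv2.cvtColor(im,cv2.COLOR_BGR2HSV);H,S,V=cv2.split(hsv)
    print(n,"green",blobs((H>35)&(H<75)&(S>120)))
    print("red/brown",blobs(((H<14)|(H>172))&(S>130)&(V>40)))
    k=min(800/w,600/h);cv2.imwrite(f"pics/{n}0z.png",cv2.resize(im[y:y+h,x:x+w],None,fx=k,fy=k,interpolation=cv2.INTER_CUBIC));print(k)
E
```

```text
scene green [(93, [368.7, 269.0], [364, 264, 11, 11]), (107, [379.1, 282.3], [374, 277, 12, 12])]
red/brown [(4032, [206.1, 25.7], [143, 0, 133, 65]), (44, [204.3, 1.6], [193, 0, 23, 5]), (705, [321.5, 13.8], [280, 0, 94, 39]), (1134, [495.5, 49.2], [429, 24, 131, 52]), (53, [260.9, 196.4], [255, 192, 12, 10]), (21, [281.7, 210.2], [277, 208, 9, 5]), (30, [398.7, 271.3], [396, 268, 6, 8])]
2.5
side green [(228, [239.4, 338.8], [232, 331, 16, 18])]
red/brown [(46083, [96.8, 131.3], [0, 0, 248, 349]), (38, [557.8, 122.4], [555, 114, 5, 17]), (65, [312.0, 194.0], [307, 189, 11, 12]), (169, [298.7, 205.6], [293, 195, 17, 22]), (480, [257.6, 326.5], [247, 309, 23, 37]), (266, [278.5, 345.0], [270, 336, 18, 19]), (284, [259.8, 357.9], [251, 349, 19, 19])]
2.142857142857143
```

View pics/scene0z.png

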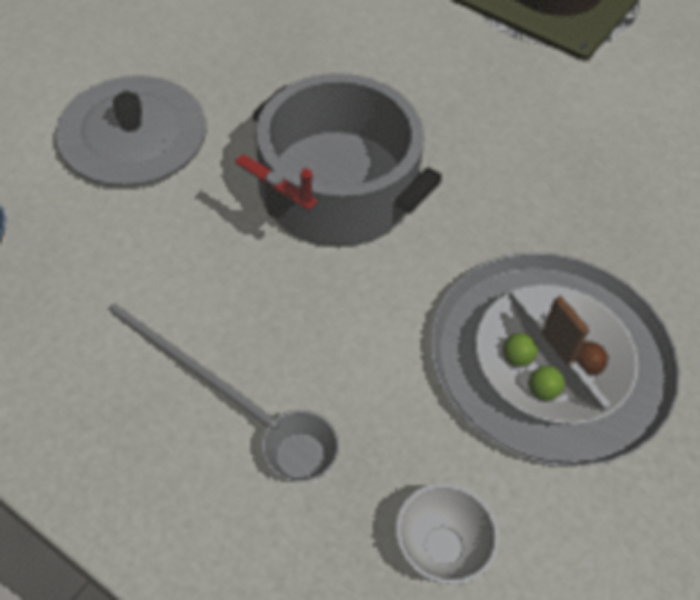

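View pics/side0z.png

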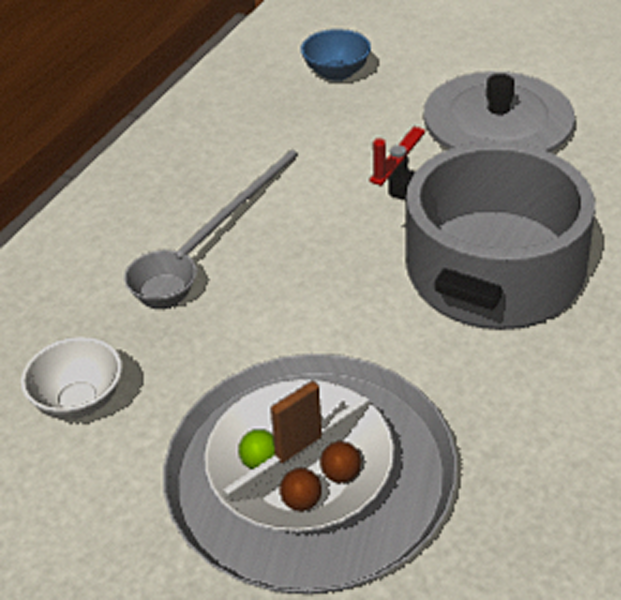

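```bash
python3 - <<'E'
from h import *
def circ(P):
    A=np.c_[2*P[:,:2],np.ones(len(P))];s=np.linalg.lstsq(A,(P[:,:2]**2).sum(1),rcond=None)[0];return s[:2],np.sqrt(s[2]+s[:2]@s[:2])
for n in ["scene","side"]:
    c=get_calibration(n);d=np.load(f"{n}0.npy");P,u,v=cloud(d,c)
    tb=P[(P[:,0]>.3)&(P[:,0]<.9)&(abs(P[:,1])<.4)&(abs(P[:,2])<.012)];print(n,"table z",np.median(tb[:,2]))
    # height map clusters
    m=(P[:,2]>.012)&(P[:,2]<.2)&(P[:,0]>.3)&(P[:,0]<1.1)&(abs(P[:,1])<.6)
    mk=np.zeros(d.shape,np.uint8);mk[v[m],u[m]]=1
    nn,l,s,ce=cv2.connectedComponentsWithStats(mk)
    for i in range(1,nn):
        if s[i,4]<60: continue
        Q=P[l[v,u]==i];print(s[i,4],ce[i].round(),"x",Q[:,0].min().round(3),Q[:,0].max().round(3),"y",Q[:,1].min().round(3),Q[:,1].max().round(3),"zmax",Q[:,2].max().round(3))
E
```

```text
scene table z 0.0005315857806023616
3652 [295. 193.] x 0.377 0.585 y -0.136 0.085 zmax 0.154
2101 [212. 182.] x 0.462 0.638 y -0.353 -0.176 zmax 0.066
542 [145. 220.] x 0.73 0.816 y -0.335 -0.247 zmax 0.042
680 [386. 267.] x 0.397 0.642 y 0.154 0.395 zmax 0.022
2572 [383. 271.] x 0.451 0.604 y 0.202 0.355 zmax 0.104
617 [263. 293.] x 0.719 0.789 y -0.091 0.173 zmax 0.031
901 [339. 341.] x 0.704 0.79 y 0.245 0.332 zmax 0.042
side table z -5.794424572669321e-05
505 [276. 153.] x 0.731 0.818 y -0.336 -0.246 zmax 0.041
8300 [350. 222.] x 0.377 0.637 y -0.354 0.086 zmax 0.154
641 [206. 246.] x 0.719 0.791 y -0.088 0.175 zmax 0.03
1048 [153. 304.] x 0.704 0.792 y 0.246 0.332 zmax 0.041
1197 [262. 338.] x 0.4 0.643 y 0.151 0.396 zmax 0.021
4486 [259. 341.] x 0.451 0.605 y 0.201 0.356 zmax 0.101
```

The zoomed pictures show the plate handle (side zoom (297,420)), the divider running from (232,492) to (370,405), the bondas on the casserole-far/robot side, and the open clip whose post top is at (379,143). Now the precise positions, by masks in both views.

```bash
python3 - <<'E'
from h import *
def circ(P):
    A=np.c_[2*P[:,:2],np.ones(len(P))];s=np.linalg.lstsq(A,(P[:,:2]**2).sum(1),rcond=None)[0];return s[:2].round(4),round(float(np.sqrt(s[2]+s[:2]@s[:2])),4)
cs={n:get_calibration(n) for n in("scene","side")}
for n in cs:
    c=cs[n];d=np.load(f"{n}0.npy");im=cv2.imread(f"pics/{n}0.png");H,S,V=cv2.split(cv2.cvtColor(im,cv2.COLOR_BGR2HSV))
    P,u,v=cloud(d,c)
    def sel(x,y,r,z0,z1): return P[(np.hypot(P[:,0]-x,P[:,1]-y)<r)&(P[:,2]>z0)&(P[:,2]<z1)]
    print(n)
    R=sel(.48,-.035,.095,.092,.1);print(" rim",circ(R),R[:,2].mean().round(4),[R[:,0].min(),R[:,0].max(),R[:,1].min(),R[:,1].max()])
    def rimfit(x,y,r,z0,z1,nm):
        Q=sel(x,y,r,z0,z1);hull=cv2.convexHull(Q[:,:2].astype(np.float32))[:,0];print(" ",nm,circ(hull),"mec",cv2.minEnclosingCircle(hull),Q[:,2].max().round(4))
    rimfit(.48,-.025,.098,.088,.1,"casserole")
    rimfit(.55,-.264,.12,.014,.024,"lid flange")
    K=sel(.55,-.264,.03,.045,.07);print("  knob",K[:,:2].min(0),K[:,:2].max(0),K[:,2].max())
    rimfit(.528,.2785,.08,.026,.036,"dishrim")
    rimfit(.52,.2735,.13,.012,.024,"thali")
    Hh=sel(.528,.2785,.05,.055,.12);print("  handle",cv2.minAreaRect(Hh[:,:2].astype(np.float32)),Hh[:,2].max(),np.median(Hh[Hh[:,2]>.09][:,:2],axis=0))
    D=sel(.528,.2785,.08,.038,.046);q=D[:,:2]-D[:,:2].mean(0);w=np.linalg.svd(q,full_matrices=False)[2][0];print("  divider",D[:,:2].mean(0),np.degrees(np.arctan2(w[1],w[0])),len(D))
    red=((H<10)|(H>172))&(S>150)&(V>60); mm=red[v,u]&(np.hypot(P[:,0]-.58,P[:,1]+.05)<.12)
    Q=P[mm];Qt=Q[Q[:,2]>.115];print("  post",len(Qt),Qt[:,:2].mean(0) if len(Qt) else 0,Q[:,2].max() if len(Q) else 0); B=Q[Q[:,2]<.112];print("  bar",cv2.minAreaRect(B[:,:2].astype(np.float32)),B[:,2].mean())
    br=((H<14)|(H>172))&(S>120); gr=(H>35)&(H<75)&(S>120)
    for nm,m in(("brown",br),("green",gr)):
        mm=m[v,u]&(np.hypot(P[:,0]-.528,P[:,1]-.2785)<.075)
        mk=np.zeros(d.shape,np.uint8);mk[v[mm],u[mm]]=1
        for a,ce,bb in blobs(mk):print("  ",nm,a,ce,plane(ce,c,.025).round(3))
E
```

```text
scene
 rim (array([ 0.4694, -0.0266]), 0.0814) 0.0951 [np.float64(0.38519546964803897), np.float64(0.5735185192387218), np.float64(-0.11480035605650007), np.float64(0.05944904184843991)]
  casserole (array([ 0.4711, -0.0255]), 0.0896) mec ((0.4794720709323883, -0.025168076157569885), 0.0975368544459343) 0.0993
  lid flange (array([ 0.5499, -0.2651]), 0.0881) mec ((0.5496326088905334, -0.2654188573360443), 0.0896051898598671) 0.024
  knob [ 0.53249264 -0.28051523] [ 0.56551302 -0.24776566] 0.06564903613270268
  dishrim (array([0.5273, 0.2785]), 0.077) mec ((0.5269343852996826, 0.278965562582016), 0.07815077900886536) 0.0359
  thali (array([0.5197, 0.275 ]), 0.1213) mec ((0.5195267796516418, 0.27601543068885803), 0.12307532876729965) 0.024
  handle ((0.5286792516708374, 0.27870434522628784), (0.04446792975068092, 0.011062009260058403), 65.07014465332031) 0.10363851301105209 [0.5300436  0.27902588]
  divider [0.53647286 0.28105077] 72.56100870747018 324
  post 9 [0.57790146 0.00292368] 0.1543445596276375
  bar ((0.5747562050819397, -0.03003658354282379), (0.09274295717477798, 0.00912906
[... 838 characters left out ...]
([0.5211, 0.2738]), 0.1218) mec ((0.5211634635925293, 0.2741013169288635), 0.12308807671070099) 0.024
  handle ((0.5275006890296936, 0.27866798639297485), (0.04466981068253517, 0.011781948618590832), 64.91923522949219) 0.10116028497882124 [0.52685007 0.2801814 ]
  divider [0.52590857 0.28583729] 57.313670540213856 540
  post 86 [0.57421398 0.01187612] 0.1536193405598576
  bar ((0.5747447609901428, -0.029867950826883316), (0.09728378057479858, 0.014765651896595955), 87.73912811279297) 0.10983804399985772
   brown 530 [258.0, 326.3] [0.547 0.247 0.025]
   brown 270 [278.6, 345.1] [0.494 0.27  0.025]
   brown 286 [259.9, 358.0] [0.511 0.307 0.025]
   green 228 [239.4, 338.8] [0.564 0.286 0.025]
```

Measured, with both views agreeing to 1–2 mm:

| Item | Position |
|---|---|
| Dish centre | (0.528, 0.2785), x axis at 65°, bonda half towards 155° |
| Casserole | (0.471, -0.026) |
| Lid knob | (0.550, -0.265) |
| Clip pin | about (0.578, -0.03) |

The tool can only shift and spin about its own z. So I'll grip the plate by its ends and let it pivot between the pads about the dish's x axis.

I'll square the tool, then move over, stopping for wrist views on the way.

Emit:
carry_out:
  steps: [1, 0.01, 0, 0, 8.7, 1, 0.03, 0, 0, 8.7, 1, 0.052, -0.05, 0, 0, 1, 0.052, -0.05, 0, 0, 1, 0.052, -0.05, 0, 0, 1, 0.052, -0.05, 0, 0, 1, 0.04, -0.05, 0, 0, 1, 0.02, -0.045, 0, 0, 1, 0.004, -0.03, 0, 0, 1, 0, 0, 0, 0]

```text
time: 1.4
position: [0.47, -0.2894, 0.4046]
tcp_rot: [-3.14, 0.0, 0.005]
ft_force: [-0.3, 0.1, -0.5]
width: 0.0883
```

```bash
python3 - <<'E'
from h import *
s=readout.get_state();print(s["time"],s["q"].round(3),s["position"].round(4),s["tcp_rot"].round(3),s["ft_force"].round(2))
snap("wrist",1)
E
```

```text
1.4 [ 0.508  0.59  -0.065  1.792  0.05   0.763 -1.148] [ 0.47   -0.2894  0.4046] [-3.14   0.     0.005] [-0.33  0.12 -0.51]
```

View pics/wrist1.png

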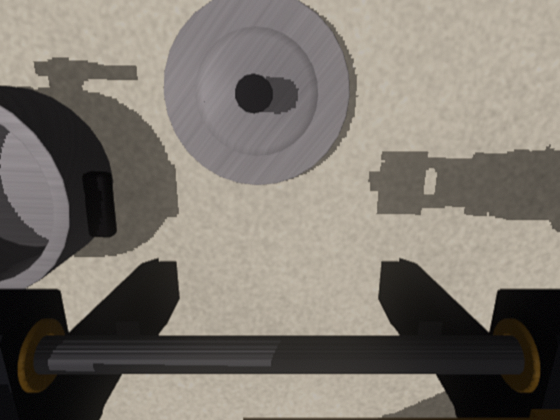

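The wrist view shows the lid knob at (254,94) and the left part of the casserole. I'll move on to look at the casserole and clip from above.

Emit:
carry_out:
  steps: [1, 0, -0.03, 0, 0, 1, 0, -0.05, 0, 0, 1, -0.01, -0.05, 0, 0, 1, -0.01, -0.05, 0, 0, 1, 0, -0.045, 0, 0, 1, 0, -0.02, 0, 0, 1, 0, 0, 0, 0]

```text
time: 2.33
position: [0.4497, -0.0474, 0.4048]
tcp_rot: [3.141, -0.001, -0.0]
ft_force: [0.5, -1.3, -0.1]
width: 0.0878
```

```bash
python3 - <<'E'
from h import *
s=readout.get_state();print(s["time"],s["q"].round(3),s["position"].round(4),s["tcp_rot"].round(3))
im,d,c=snap("wrist",2)
H,S,V=cv2.split(cv2.cvtColor(im,cv2.COLOR_RGB2HSV));red=((H<10)|(H>172))&(S>130)&(V>50);print(blobs(red))
np.savez("w2.npz",**c)
E
```

```text
2.325 [ 0.026  0.469 -0.035  2.071  0.029  0.602 -1.599] [ 0.4497 -0.0474  0.4048] [ 3.141e+00 -1.000e-03 -0.000e+00]
[(1589, [207.9, 18.3], [170, 0, 78, 35]), (1354, [296.4, 24.9], [262, 13, 66, 25])]
```

View pics/wrist2.png

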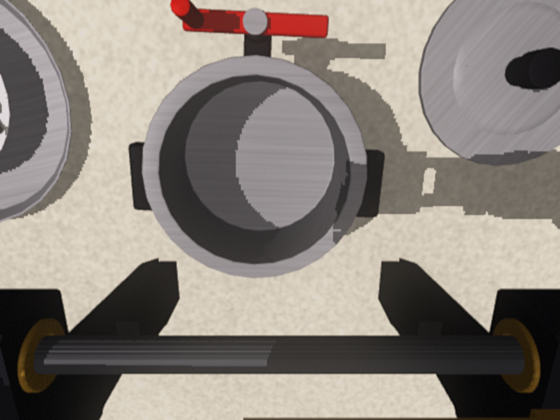

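The casserole's outer rim spans columns 143–367 and rows 56–277. The pin cap is at (255,21), the red bar runs to (328,25), and the post foot is near (188,22). Working these out now.

```bash
python3 - <<'E'
from h import *
c=get_calibration("wrist")
pts=[(143,165),(367,165),(257,277),(255,56),(175,88),(335,88),(180,248),(334,245)]
P=np.array([plane(p,c,.095) for p in pts])
A=np.c_[2*P[:,:2],np.ones(len(P))];s=np.linalg.lstsq(A,(P[:,:2]**2).sum(1),rcond=None)[0]
print("cass",s[:2],np.sqrt(s[2]+s[:2]@s[:2]))
print("pin",plane((255,21),c,.116),"bar ends",plane((328,26),c,.112),plane((184,22),c,.112))
d=np.load("wrist2.npy");Q,u,v=cloud(d,c)
for w in[(255,21),(300,24),(180,8),(257,270)]:
    print(w,Q[(u==w[0])&(v==w[1])])
print("post",plane((181,7),c,.153))
E
```

```text
cass [ 0.46728331 -0.02972114] 0.08817899186319296
pin [ 0.57404439 -0.03303858  0.116     ] bar ends [ 0.57167048 -0.08114857  0.112     ] [0.57425975 0.01412988 0.112     ]
(255, 21) [[ 0.57450736 -0.0328929   0.11341892]]
(300, 24) [[ 0.57327412 -0.06267951  0.10987878]]
(180, 8) [[0.57449751 0.00694335 0.15066561]]
(257, 270) [[ 0.38485645 -0.02947903  0.09340256]]
post [0.5745071  0.00579519 0.153     ]
```

Wrist and fixed cameras differ by about 4 mm on the casserole: (0.467,-0.030) against (0.471,-0.026). I'll use the mean, about (0.469,-0.028), for now. Next I'll go over the dish.

Emit:
carry_out:
  steps: [1, 0.005, -0.03, 0, -4, 1, 0.01, -0.055, 0, 0, 1, 0.015, -0.055, 0, 0, 1, 0.015, -0.055, 0, 0, 1, 0.01, -0.055, 0, 0, 1, 0.005, -0.045, 0, 0, 1, 0, -0.02, 0, 0, 1, 0, 0, 0, -6, 1, 0, 0, 0, -10, 1, 0, 0, 0, -10]

```text
time: 3.62
position: [0.4907, 0.2678, 0.4045]
tcp_rot: [3.139, 0.001, 0.524]
ft_force: [-0.4, -0.1, -1.2]
width: 0.0882
```

Emit:
carry_out:
  steps: [1, 0, 0, 0, -10, 1, 0, 0, 0, -10, 1, 0, 0, 0, -10, 1, 0, 0, 0, -10, 1, 0, 0, 0, -10, 1, 0, 0, 0, -10, 1, 0, 0, 0, -10, 1, 0, 0, 0, -10, 1, 0, 0, 0, -5, 1, 0, 0, 0, 0]

```text
time: 4.88
position: [0.4907, 0.2681, 0.4043]
tcp_rot: [-3.14, 0.002, 2.001]
ft_force: [-0.3, 0.7, 0.5]
width: 0.0882
```

```bash
python3 - <<'E'
from h import *
s=readout.get_state();print(s["time"],s["q"].round(3),s["position"].round(4),s["tcp_rot"].round(3))
im,d,c=snap("wrist",3)
np.savez("w3.npz",**c)
print(proj([.528,.2785,.099],c))
E
```

```text
4.875 [-0.241  0.65  -0.578  1.755  0.448  0.873 -0.59 ] [0.4907 0.2681 0.4043] [-3.140e+00  2.000e-03  2.001e+00]
[325.95263618 205.9019321 ]
```

View pics/wrist3.png

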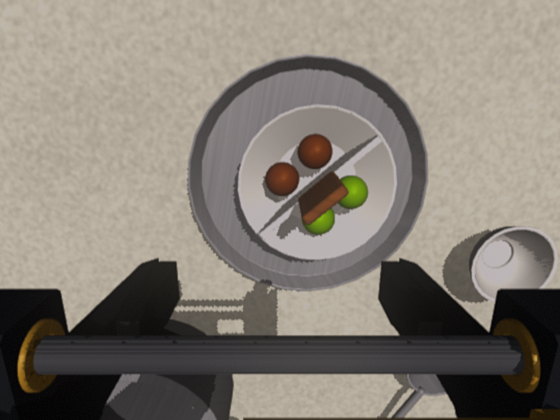

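The wrist view shows the handle's top at about (325,205), where the fixed cameras predicted it. Bondas are at (283,179) and (315,151), limes at (353,190) and (319,220). I'll spin to 155°, centre and go down.

Emit:
carry_out:
  steps: [1, 0, 0, 0, -10, 1, 0, 0, 0, -10, 1, 0, 0, 0, -10, 1, 0, 0, 0, -10.3, 1, -0.015, 0.013, 0.02, 0, 1, -0.0145, 0.0125, 0.04, 0, 1, 0, 0, 0.04, 0, 1, 0, 0, 0.03, 0, 1, 0, 0, 0, 0]

```text
time: 6.05
position: [0.5268, 0.2801, 0.2726]
tcp_rot: [-3.136, -0.001, 2.708]
ft_force: [0.8, -0.4, 0.0]
width: 0.0882
```

```bash
python3 - <<'E'
from h import *
s=readout.get_state();print(s["time"],s["q"].round(3),s["position"].round(4),s["tcp_rot"].round(4))
snap("side",4)
im=cv2.imread("pics/side4.png");cv2.imwrite("pics/side4z.png",cv2.resize(im[200:410,150:430],None,fx=2.8,fy=2.8,interpolation=cv2.INTER_CUBIC))
E
```

```text
6.05 [-0.21   0.905 -0.648  1.743  0.756  0.767 -0.109] [0.5268 0.2801 0.2726] [-3.1363e+00 -1.3000e-03  2.7077e+00]
```

View pics/side4z.png

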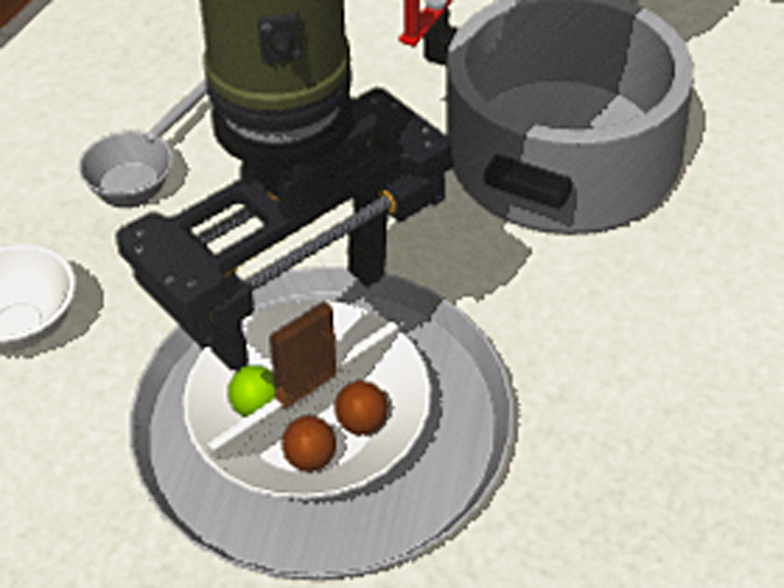

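The jaws straddle the plate squarely along the divider. I'll go down 46 mm and close.

Emit:
carry_out:
  steps: [1, -0.0018, 0, 0.02, 0, 1, 0, 0, 0.02, 0, 1, 0, 0, 0.006, 0, 0.4, 0, 0, 0, 0, 0.3, 0, 0, 0, 0, 0.3, 0, 0, 0, 0, 0.3, 0, 0, 0, 0]
  newtons: 30

```text
time: 6.98
position: [0.5287, 0.2807, 0.229]
tcp_rot: [-3.141, 0.0, 2.709]
ft_force: [-2.5, -3.1, 1.9]
width: 0.0502
```

Emit:
carry_out:
  steps: [0.2, 0, 0, 0, 0, 0.2, 0, 0, 0.002, 0, 0.2, 0, 0, 0, 0]
  newtons: 30

```text
time: 7.35
position: [0.5282, 0.28, 0.2286]
tcp_rot: [-3.138, 0.002, 2.709]
ft_force: [-4.8, -6.4, 18.5]
width: 0.0436
```

Gripped at 44 mm. Lifting slowly.

Emit:
carry_out:
  steps: [0.2, 0, 0, -0.005, 0, 0.2, 0, 0, -0.01, 0, 0.2, 0, 0, -0.015, 0, 0.2, 0, 0, -0.015, 0, 0.2, 0, 0, -0.005, 0, 0.2, 0, 0, 0, 0]

```text
time: 8.1
position: [0.5288, 0.281, 0.2772]
tcp_rot: [3.141, 0.001, 2.71]
ft_force: [-0.2, -0.6, -3.6]
width: 0.0434
```

```bash
python3 - <<'E'
from h import *
s=readout.get_state();print(s["time"],s["q"].round(3),s["position"].round(4),s["tcp_rot"].round(4),s["width"],s["ft_force"])
snap("side",5)
im=cv2.imread("pics/side5.png");cv2.imwrite("pics/side5z.png",cv2.resize(im[200:410,150:430],None,fx=2.8,fy=2.8,interpolation=cv2.INTER_CUBIC))
E
```

```text
8.1 [-0.206  0.9   -0.654  1.737  0.753  0.772 -0.103] [0.5288 0.281  0.2772] [3.1409e+00 6.0000e-04 2.7095e+00] 0.04343351846629439 [-0.1925228  -0.56782429 -3.64990893]
```

View pics/side5z.png

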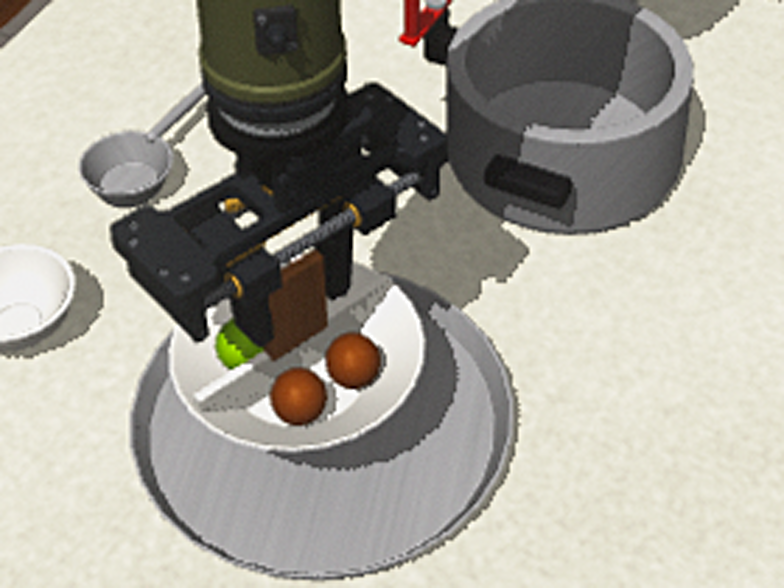

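The dish hangs level, both bondas and the limes in place. I'll raise it and turn it to yaw 90°, then travel over the casserole.

Emit:
carry_out:
  steps: [0.2, 0, 0, -0.01, 3, 0.2, 0, 0, -0.015, 7, 0.2, 0, 0, -0.02, 8, 0.2, 0, 0, -0.02, 8, 0.2, 0, 0, -0.02, 8, 0.2, 0, 0, -0.02, 8, 0.2, 0, 0, -0.015, 8, 0.2, 0, 0, 0, 8, 0.2, 0, 0, 0, 5, 0.2, 0, 0, 0, 2.2]

```text
time: 9.4
position: [0.5283, 0.2812, 0.3969]
tcp_rot: [-3.141, -0.0, 1.57]
ft_force: [-0.6, 1.0, -5.0]
width: 0.0436
```

Emit:
carry_out:
  steps: [0.2, -0.01, 0, 0, 0, 0.2, -0.02, -0.005, 0, 0, 0.2, -0.03, -0.005, 0, 0, 0.2, -0.04, -0.01, 0, 0, 0.2, -0.04, -0.01, 0, 0, 0.2, -0.04, -0.01, 0, 0, 0.2, -0.04, -0.01, 0, 0, 0.2, -0.04, -0.005, 0, 0, 0.2, -0.03, -0.005, 0, 0, 0.2, -0.02, 0, 0, 0]

```text
time: 10.65
position: [0.4681, -0.0315, 0.3968]
tcp_rot: [-3.141, 0.001, 1.57]
ft_force: [-0.4, -0.1, -4.2]
width: 0.0436
```

Emit:
carry_out:
  steps: [0.2, -0.015, 0, 0, 0, 0.2, -0.01, 0, 0, 0, 0.2, 0, 0, 0, 0]

```text
time: 11.02
position: [0.469, -0.0545, 0.3967]
tcp_rot: [3.142, 0.0, 1.571]
ft_force: [0.0, 0.4, -3.8]
width: 0.0439
```

```bash
python3 - <<'E'
from h import *
s=readout.get_state();print(s["time"],s["q"].round(3),s["position"].round(4),s["tcp_rot"].round(4),s["width"],s["ft_force"].round(1))
for n,r in(("side",(100,250,260,290)),("scene",(120,250,200,200))):
    snap(n,6);im=cv2.imread(f"pics/{n}6.png")
    y,x,w,h=(40,220,270,250) if n=="side" else (90,180,220,180)
    cv2.imwrite(f"pics/{n}6z.png",cv2.resize(im[y:y+h,x:x+w],None,fx=2.4,fy=2.4,interpolation=cv2.INTER_CUBIC))
E
```

```text
11.025 [ 0.342  0.539 -0.497  2.012  0.398  0.685 -0.408] [ 0.469  -0.0545  0.3967] [3.1416e+00 1.0000e-04 1.5709e+00] 0.04391229839935753 [ 0.   0.4 -3.8]
```

View pics/side6z.png

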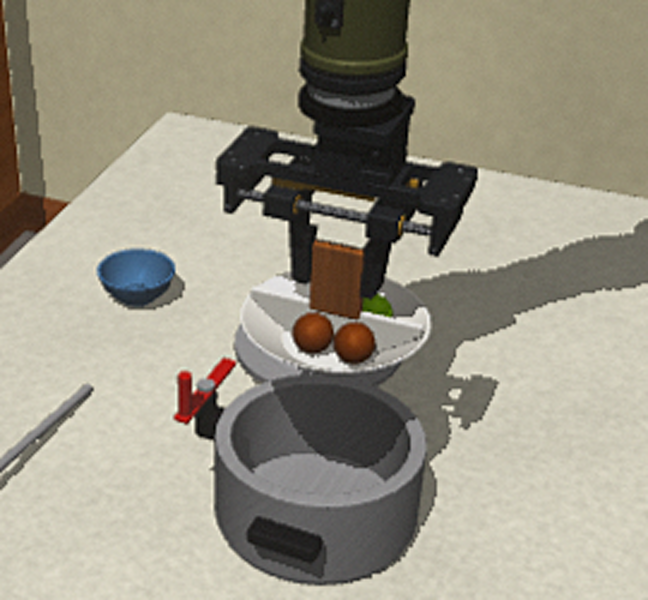

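View pics/scene6z.png

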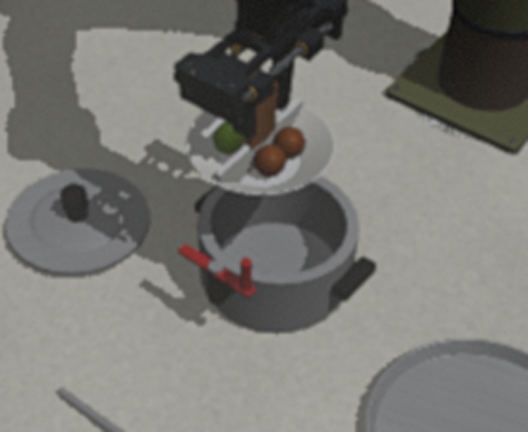

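The dish is level over the near (lid-side) half of the mouth, limes on the outer side. I'll ease the grip to 15 N and lower it so the casserole's near rim lifts the lime side.

Emit:
carry_out:
  steps: [0.2, 0, 0, 0.02, 0, 0.2, 0, 0, 0.03, 0, 0.2, 0, 0, 0.015, 0, 0.2, 0, 0, 0.008, 0, 0.2, 0, 0, 0.003, 0, 0.2, 0, 0, 0.003, 0, 0.2, 0, 0, 0.003, 0, 0.2, 0, 0, 0.003, 0]
  newtons: 15

```text
time: 12.12
position: [0.4696, -0.0527, 0.3124]
tcp_rot: [3.139, -0.002, 1.573]
ft_force: [-0.9, 7.1, 8.0]
width: 0.0437
```

```bash
cat > look.py <<'E'
import sys
from h import *
t=sys.argv[1]
s=readout.get_state();print(s["time"],s["position"].round(4),s["tcp_rot"].round(4),s["width"].round(4),s["ft_force"].round(1),s["torque"].round(2),s["q"].round(2))
a=[]
for n in("side","scene"):
    snap(n,t);im=cv2.imread(f"pics/{n}{t}.png")
    y,x,w,h=(70,230,240,225) if n=="side" else (90,180,240,225)
    a.append(cv2.resize(im[y:y+h,x:x+w],(400,375),interpolation=cv2.INTER_CUBIC))
cv2.imwrite(f"pics/both{t}.png",np.hstack(a))
E
python3 look.py 7
```

```text
Traceback (most recent call last):
  File "look.py", line 4, in <module>
    s=readout.get_state();print(s["time"],s["position"].round(4),s["tcp_rot"].round(4),s["width"].round(4),s["ft_force"].round(1),s["torque"].round(2),s["q"].round(2))
                                                                                       ^^^^^^^^^^^^^^^^
AttributeError: 'float' object has no attribute 'round'
```

```bash
sed -i 's/s\["width"\].round(4)/round(s["width"],4)/' look.py; python3 look.py 7
```

```text
12.125 [ 0.4696 -0.0527  0.3124] [ 3.1386e+00 -2.4000e-03  1.5726e+00] 0.0437 [-0.9  7.1  8. ] [ 1.38  0.27 -0.12] [ 0.25  0.67 -0.37  2.1   0.53  0.46 -0.53]
```

View pics/both7.png

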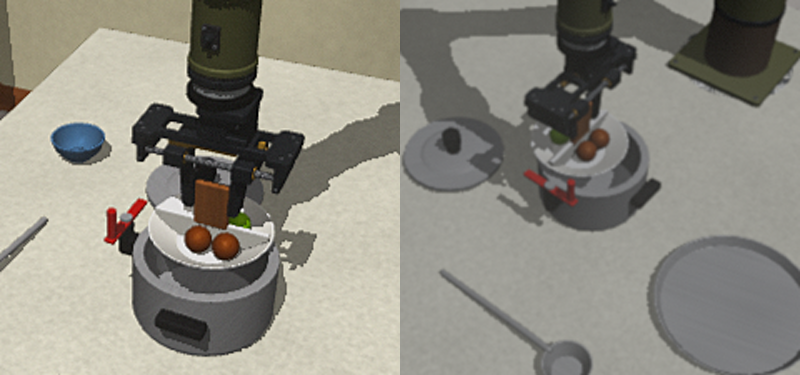

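It is tilting, with both bondas inside and the lip over the mouth. I'll go further, and measure the tilt from the plate's face in the side depth.

Emit:
carry_out:
  steps: [0.2, 0, 0, 0.003, 0, 0.2, 0, 0, 0.003, 0, 0.2, 0, 0, 0.003, 0, 0.2, 0, 0, 0, 0]

```text
time: 12.72
position: [0.4694, -0.0495, 0.3039]
tcp_rot: [3.138, -0.007, 1.577]
ft_force: [-2.7, 13.3, 10.1]
width: 0.0436
```

```bash
cat >> look.py <<'E'
im=cv2.imread(f"pics/side{t}.png");H,S,V=cv2.split(cv2.cvtColor(im,cv2.COLOR_BGR2HSV));P,u,v=cloud(np.load(f"side{t}.npy"),get_calibration("side"))
g=s["position"]-[0,0,.147]
br=((H<20)|(H>172))&(S>90)
m=br[v,u]&(np.linalg.norm(P-g,axis=1)<.05)&(abs(P[:,0]-g[0])<.022)
Q=P[m]
# plane fit along x-invariant: line in (y,z), robust
l=cv2.fitLine(Q[:,1:].astype(np.float32),cv2.DIST_HUBER,0,.01,.01).ravel();a=np.degrees(np.arctan2(l[0],l[1]));a=(a+90)%180-90
print("tilt",round(float(a),1),len(Q),Q[:,1:].min(0).round(3),Q[:,1:].max(0).round(3))
E
python3 look.py 8
```

```text
12.725 [ 0.4694 -0.0495  0.3039] [ 3.1377 -0.0069  1.5771] 0.0436 [-2.7 13.3 10.1] [ 2.7   0.61 -0.08] [ 0.24  0.69 -0.36  2.11  0.55  0.43 -0.55]
tilt 8.6 486 [-0.049  0.112] [-0.033  0.178]
```

View pics/both8.png

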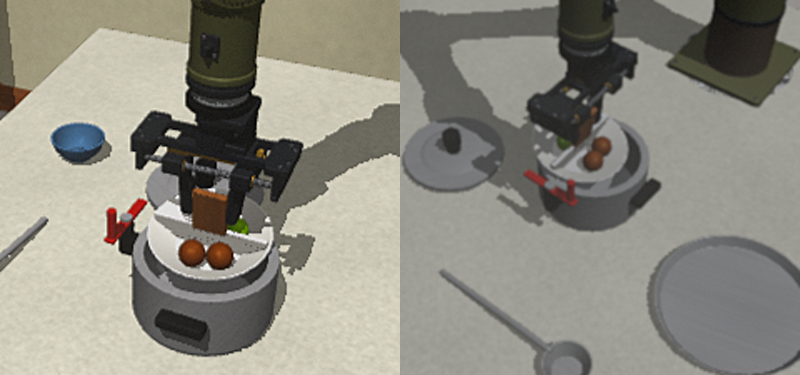

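Tilt is about 9° with 13 N sideways. The rim is bearing on the flared wall rather than the flat base. I'll lift off, shift 20 mm outward so that the base bears on the rim, and lower again.

Emit:
carry_out:
  steps: [0.2, 0, 0, -0.01, 0, 0.2, -0.005, 0, -0.008, 0, 0.2, -0.015, 0, 0, 0, 0.2, -0.004, 0, 0.006, 0, 0.2, 0, 0, 0.004, 0, 0.2, 0, 0, 0.004, 0, 0.2, 0, 0, 0.004, 0, 0.2, 0, 0, 0.003, 0, 0.2, 0, 0, 0, 0]

```text
time: 13.95
position: [0.4686, -0.0757, 0.3006]
tcp_rot: [3.141, -0.004, 1.574]
ft_force: [-5.0, 8.5, 16.5]
width: 0.0438
```

```bash
python3 look.py 9
```

```text
13.95 [ 0.4686 -0.0757  0.3006] [ 3.1407 -0.0035  1.5742] 0.0438 [-5.   8.5 16.5] [ 1.77  0.94 -0.02] [ 0.29  0.7  -0.36  2.1   0.56  0.44 -0.5 ]
tilt 22.4 417 [-0.073  0.109] [-0.04   0.181]
```

View pics/both9.png

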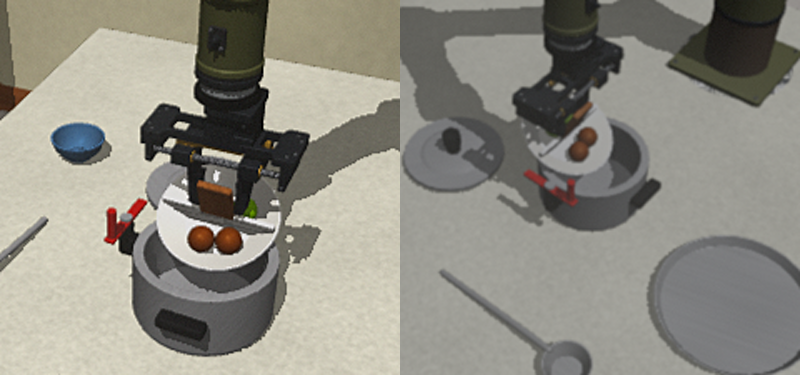

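Now about 22° and working well. I'll slide inward (+y) over the rim at this height to increase the tilt.

Emit:
carry_out:
  steps: [0.2, 0.004, 0, 0, 0, 0.2, 0.004, 0, 0, 0, 0.2, 0.004, 0, 0, 0, 0.2, 0.004, 0, 0, 0, 0.2, 0.004, 0, 0, 0, 0.2, 0.003, 0, 0, 0, 0.2, 0, 0, 0, 0]

```text
time: 14.92
position: [0.469, -0.0548, 0.2997]
tcp_rot: [3.142, -0.0, 1.572]
ft_force: [0.6, -0.2, -3.8]
width: 0.0437
```

```bash
python3 look.py 10
```

```text
14.925 [ 0.469  -0.0548  0.2997] [ 3.1415 -0.      1.5723] 0.0437 [ 0.6 -0.2 -3.8] [-0.1  -0.08 -0.01] [ 0.24  0.69 -0.35  2.11  0.55  0.43 -0.55]
tilt 21.6 414 [-0.051  0.11 ] [-0.022  0.181]
```

View pics/both10.png

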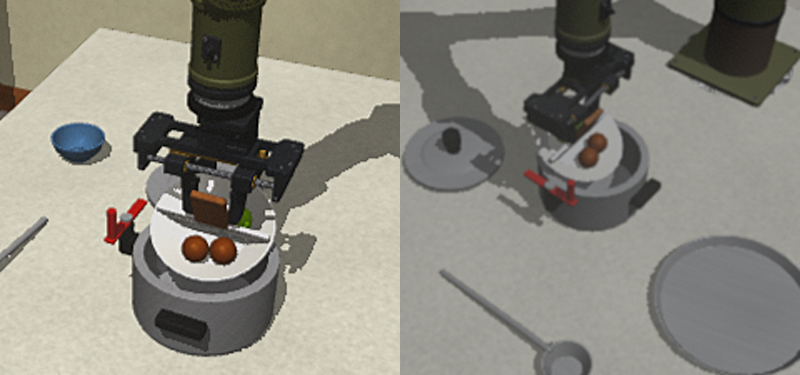

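No contact now (force equals the weight), and the pads' friction holds the tilt. Lowering further here.

Emit:
carry_out:
  steps: [0.2, 0, 0, 0.004, 0, 0.2, 0, 0, 0.004, 0, 0.2, 0, 0, 0.003, 0, 0.2, 0, 0, 0.003, 0, 0.2, 0, 0, 0, 0]

```text
time: 15.65
position: [0.4684, -0.0543, 0.2858]
tcp_rot: [-3.141, -0.001, 1.573]
ft_force: [-3.8, 4.0, 3.8]
width: 0.0438
```

```bash
python3 look.py 11
```

```text
15.65 [ 0.4684 -0.0543  0.2858] [-3.1408e+00 -7.0000e-04  1.5731e+00] 0.0438 [-3.8  4.   3.8] [0.65 0.44 0.01] [ 0.22  0.72 -0.32  2.12  0.58  0.39 -0.57]
tilt 25.1 368 [-0.053  0.095] [-0.019  0.166]
```

View pics/both11.png

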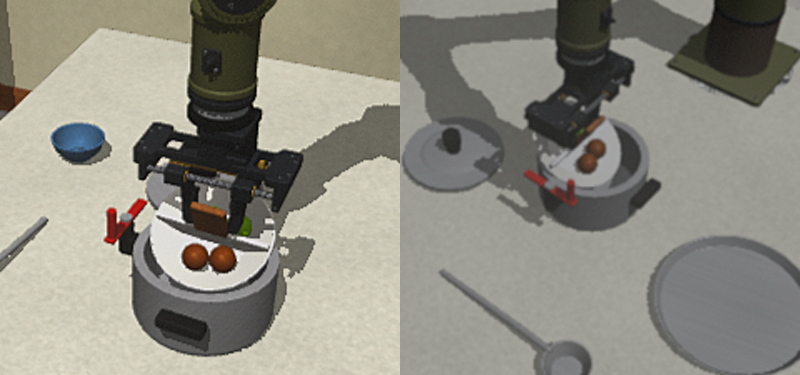

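```bash
sed -i 's/axis=1)<.05/axis=1)<.032/' look.py; cat > tl.py <<'E'
import sys
from h import *
t=sys.argv[1];g=np.array([float(x) for x in sys.argv[2:5]])-[0,0,.147]
im=cv2.imread(f"pics/side{t}.png");H,S,V=cv2.split(cv2.cvtColor(im,cv2.COLOR_BGR2HSV));P,u,v=cloud(np.load(f"side{t}.npy"),get_calibration("side"))
for r in(.022,.027,.032,.038):
    m=((((H<20)|(H>172))&(S>90))[v,u])&(np.linalg.norm(P-g,axis=1)<r)&(abs(P[:,0]-g[0])<.02);Q=P[m]-g
    l=cv2.fitLine(Q[:,1:].astype(np.float32),cv2.DIST_HUBER,0,.01,.01).ravel();print(r,len(Q),np.degrees(np.arctan(l[0]/l[1])).round(1),Q[:,1:].min(0).round(3),Q[:,1:].max(0).round(3))
w=(S<40)&(V>120);m=w[v,u]&(np.linalg.norm(P-g,axis=1)<.1);Q=P[m]-g;i=Q[:,2].argmin();print("low white",Q[i].round(3), len(Q))
E
python3 tl.py 11 .4684 -.0543 .2858;python3 tl.py 10 .469 -.0548 .2997
```

```text
0.022 32 29.0 [ 0.011 -0.019] [0.021 0.   ]
0.027 108 28.1 [ 0.008 -0.025] [0.026 0.008]
0.032 166 28.3 [ 0.005 -0.03 ] [0.029 0.012]
0.038 224 28.6 [ 0.001 -0.032] [0.033 0.027]
low white [-0.009  0.019 -0.077] 1845
0.022 42 28.6 [ 0.011 -0.017] [0.022 0.001]
0.027 126 25.1 [ 0.008 -0.024] [0.025 0.008]
0.032 206 25.1 [ 0.006 -0.031] [0.028 0.014]
0.038 291 23.6 [ 0.004 -0.033] [0.03  0.027]
low white [ 0.001  0.029 -0.076] 1712
```

```bash
python3 - <<'E'
from h import *
im=cv2.imread("pics/side11.png");a=cv2.resize(im[150:260,300:410],(600,600),interpolation=cv2.INTER_CUBIC);cv2.imwrite("pics/s11c.png",a)
c=get_calibration("side");g=np.array([.4684,-.0543,.1388])
for dx in(-.022,.022): print((proj(g+[dx,0,0],c)-[300,150])*600/110)
im,d,c=snap("wrist",11)
E
```

```text
[372.80009432 266.13388005]
[260.56507027 238.26856061]
```

View pics/s11c.png

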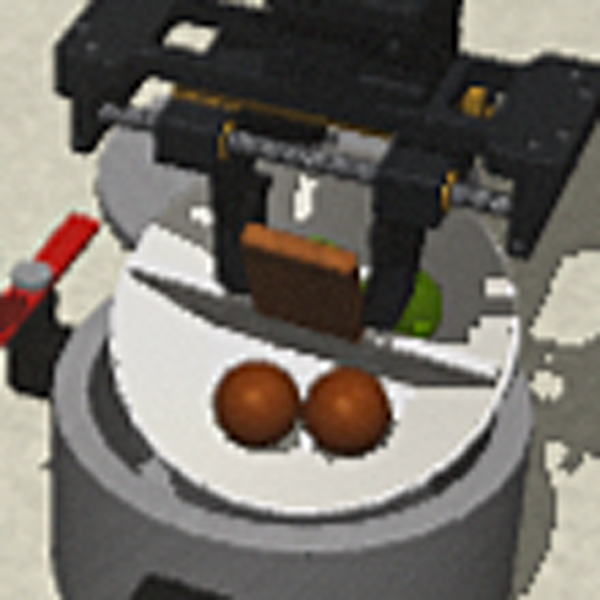

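View pics/wrist11.png

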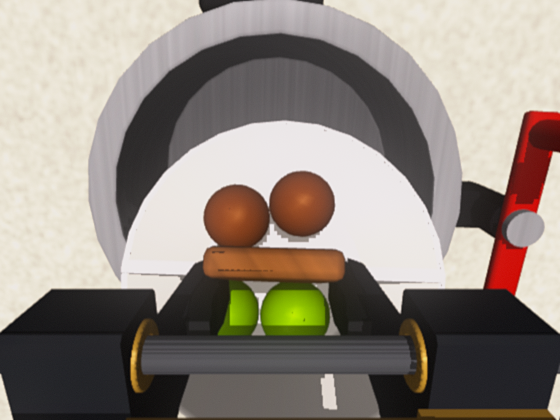

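The wrist view shows bondas at (237,217) and (302,204), well short of the lip at (290,122), with limes behind the plate at (240,310) and (295,310). I'll check where the plate sits between the pads.

```bash
python3 - <<'E'
from h import *
c=get_calibration("wrist");d=np.load("wrist11.npy");P,u,v=cloud(d,c);s=readout.get_state();g=s["position"]-[0,0,.147]
for w in[(273,256),(273,265),(273,275),(215,262),(335,265)]:print(w,(P[(u==w[0])&(v==w[1])]-g).round(4))
print("lip",(P[(u==290)&(v==126)]-g).round(4))
cs=get_calibration("side");print("tri top centre",tri([((273,265),c),((300+300/600*110, 150+252/600*110),cs)]),g.round(4))
E
```

```text
(273, 256) [[-0.0013  0.0312  0.022 ]]
(273, 265) [[-0.0013  0.0291  0.0239]]
(273, 275) [[-0.0013  0.0264  0.025 ]]
(215, 262) [[-0.0187  0.0299  0.0235]]
(335, 265) [[0.0171 0.0295 0.0246]]
lip [[ 0.0061  0.0631 -0.0713]]
tri top centre (array([ 0.46681167, -0.02819315,  0.15676941]), np.float64(0.0002771476803386811)) [ 0.4685 -0.0543  0.1389]
```

The plate has shifted about 13 mm toward +y in the pads. Pushing the lip against the far inner wall will press it back towards the pad centre and also tip it further. I'll raise 8 mm, grip a little firmer and move +y.

Emit:
carry_out:
  steps: [0.2, 0, 0, -0.008, 0, 0.2, 0.006, 0, 0, 0, 0.2, 0.01, 0, 0, 0, 0.2, 0.01, 0, 0, 0, 0.2, 0.006, 0, 0, 0, 0.2, 0.004, 0, 0, 0, 0.2, 0.004, 0, 0, 0, 0.2, 0, 0, 0, 0]
  newtons: 18

```text
time: 16.8
position: [0.467, -0.0172, 0.2936]
tcp_rot: [-3.136, 0.006, 1.57]
ft_force: [-4.0, -7.3, 1.7]
width: 0.0438
```

```bash
cat >> look.py <<'E'
im,d,c=snap("wrist",t)
np.savez(f"w{t}.npz",**c)
E
python3 look.py 12; python3 - <<'E'
import cv2,numpy as np
a=cv2.imread("pics/both12.png");b=cv2.imread("pics/wrist12.png")
cv2.imwrite("pics/m12.png",np.hstack([a[:,:400],cv2.resize(b,(400,375))]))
E
```

```text
16.8 [ 0.467  -0.0172  0.2936] [-3.1356  0.0063  1.5698] 0.0438 [-4.  -7.3  1.7] [-1.68  0.94  0.08] [ 0.13  0.7  -0.31  2.13  0.55  0.4  -0.63]
tilt 33.6 145 [-0.015  0.117] [0.012 0.157]
```

View pics/m12.png

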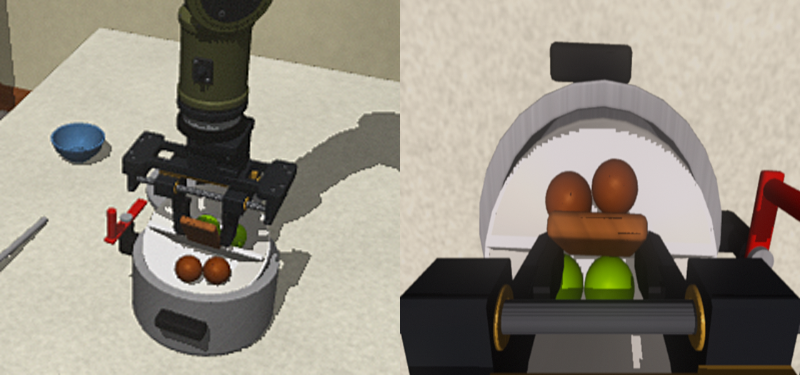

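The tilt is growing (about 34°), and the sides of the dish rim bear on the far wall with a modest 7 N. Continuing.

Emit:
carry_out:
  steps: [0.2, 0.005, 0, 0, 0, 0.2, 0.005, 0, 0, 0, 0.2, 0.005, 0, 0, 0, 0.2, 0.005, 0, 0, 0, 0.2, 0, 0, 0, 0]

```text
time: 17.58
position: [0.4673, 0.0033, 0.2938]
tcp_rot: [-3.137, 0.005, 1.57]
ft_force: [-4.9, -5.0, 3.5]
width: 0.0434
```

```bash
cat >> look.py <<'E'
a=cv2.imread(f"pics/both{t}.png");b=cv2.imread(f"pics/wrist{t}.png");cv2.imwrite(f"pics/m{t}.png",np.hstack([a[:,:400],cv2.resize(b,(400,375))]))
E
python3 look.py 13
```

```text
17.575 [0.4673 0.0033 0.2938] [-3.137   0.0052  1.57  ] 0.0434 [-4.9 -5.   3.5] [-1.45  0.73 -0.11] [ 0.09  0.7  -0.31  2.13  0.54  0.4  -0.66]
tilt 60.0 93 [-0.012  0.126] [0.034 0.153]
```

View pics/m13.png

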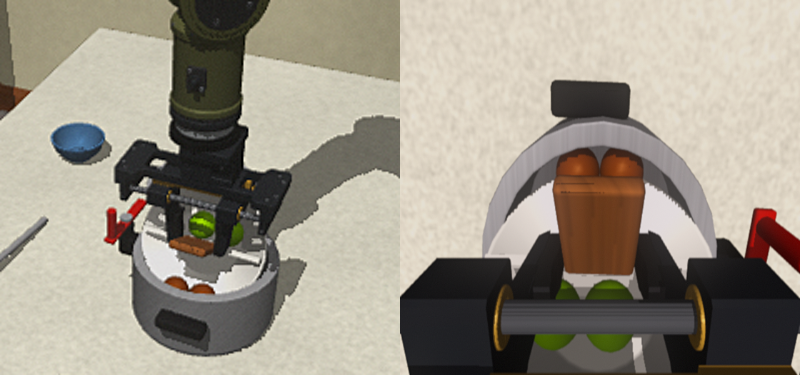

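The dish is at about 55–60°. Both bondas have rolled to the lip against the far wall, and the limes lie behind the divider. I'll grip harder to hold the tilt and back away from the wall so they can drop.

Emit:
carry_out:
  steps: [0.2, 0, 0, 0, 0, 0.2, 0, 0, 0, 0, 0.2, -0.005, 0, 0, 0, 0.2, -0.008, 0, 0, 0, 0.2, -0.008, 0, 0, 0, 0.2, -0.008, 0, 0, 0, 0.2, -0.004, 0, 0, 0]
  newtons: 45

```text
time: 18.6
position: [0.4692, -0.0288, 0.2937]
tcp_rot: [3.141, -0.0, 1.571]
ft_force: [-0.8, 0.1, -4.4]
width: 0.0433
```

```bash
python3 look.py 14
```

```text
18.6 [ 0.4692 -0.0288  0.2937] [ 3.1409 -0.      1.5707] 0.0433 [-0.8  0.1 -4.4] [-0.   -0.12 -0.01] [ 0.17  0.7  -0.32  2.12  0.56  0.4  -0.6 ]
tilt 58.7 67 [-0.04   0.128] [0.002 0.153]
```

View pics/m14.png

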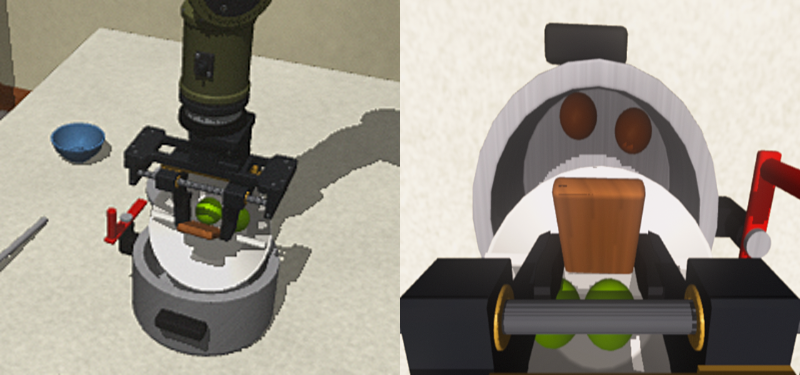

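Both bondas are in the casserole (composite (578,115) and (633,130)) and both limes are in their half. I'll lift clear and travel to the thali, where the floor itself will right the dish as I lower it.

Emit:
carry_out:
  steps: [0.2, 0, 0, -0.01, 0, 0.2, 0, 0, -0.02, 0, 0.2, 0, 0, -0.025, 0, 0.2, 0, 0, -0.02, 0, 0.2, 0.005, 0, -0.01, 0, 0.2, 0.015, 0, 0, 0, 0.2, 0.03, 0.005, 0, 0, 0.2, 0.04, 0.006, 0, 0, 0.2, 0.045, 0.006, 0, 0, 0.2, 0.045, 0.006, 0, 0]

```text
time: 20.0
position: [0.4912, 0.1546, 0.3778]
tcp_rot: [-3.14, 0.0, 1.573]
ft_force: [0.6, -0.8, -2.4]
width: 0.0434
```

Emit:
carry_out:
  steps: [0.2, 0.045, 0.006, 0, 0, 0.2, 0.045, 0.006, 0, 0, 0.2, 0.04, 0.006, 0, 0, 0.2, 0.03, 0.006, 0, 0, 0.2, 0.02, 0.005, 0, 0, 0.2, 0.01, 0, 0, 0, 0.2, 0.003, 0, 0, 0]

```text
time: 20.88
position: [0.5197, 0.3457, 0.3779]
tcp_rot: [-3.14, 0.001, 1.573]
ft_force: [0.4, -0.8, -4.8]
width: 0.0432
```

```bash
python3 look.py 15; python3 - <<'E'
import cv2,numpy as np
a=cv2.imread("pics/side15.png");b=cv2.imread("pics/wrist15.png")
cv2.imwrite("pics/n15.png",np.hstack([cv2.resize(a[160:420,130:400],(400,385)),cv2.resize(b,(400,385))]))
E
```

```text
20.875 [0.5197 0.3457 0.3779] [-3.1401e+00  1.0000e-03  1.5731e+00] 0.0432 [ 0.4 -0.8 -4.8] [-0.   -0.07  0.01] [-0.43  0.74 -0.42  1.59  0.36  0.89 -0.98]
tilt 58.7 309 [0.335 0.212] [0.377 0.238]
```

View pics/n15.png

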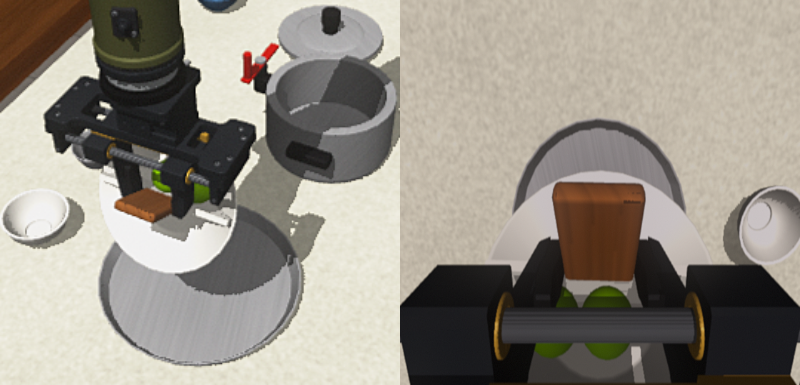

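The dish is held at 58.7° above the thali. I'll measure the lip and plate relative to the grip.

```bash
python3 - <<'E'
from h import *
c=get_calibration("wrist");d=np.load("wrist15.npy");P,u,v=cloud(d,c);s=readout.get_state();g=s["position"]-[0,0,.147]
for w in[(278,190),(278,192),(278,196),(278,203),(278,220),(278,260),(278,290)]:print(w,(P[(u==w[0])&(v==w[1])]-g).round(4))
E
```

```text
(278, 190) [[ 0.      0.0237 -0.0913]]
(278, 192) [[ 0.      0.0226 -0.0909]]
(278, 196) [[ 0.      0.0198 -0.092 ]]
(278, 203) [[0.0003 0.0431 0.0062]]
(278, 220) [[0.0003 0.0384 0.0098]]
(278, 260) [[ 0.0002  0.0187 -0.002 ]]
(278, 290) [[ 0.0002  0.     -0.0131]]
```

The plate is held near the fingertips, and about that contact the dish will rotate clear of the limes. I'll lower it until the lip almost touches the thali floor.

Emit:
carry_out:
  steps: [0.2, -0.004, 0, 0.015, 0, 0.2, -0.004, 0, 0.03, 0, 0.2, 0, 0, 0.035, 0, 0.2, 0, 0, 0.03, 0, 0.2, 0, 0, 0.015, 0, 0.2, 0, 0, 0.005, 0, 0.2, 0, 0, 0.003, 0, 0.2, 0, 0, 0.003, 0, 0.2, 0, 0, 0, 0]

```text
time: 22.15
position: [0.5208, 0.3371, 0.2432]
tcp_rot: [3.141, -0.0, 1.572]
ft_force: [-0.9, -0.5, -4.1]
width: 0.0431
```

Nearly touching. Now I'll reduce the grip and lower while moving back, so the floor rights the dish.

Emit:
carry_out:
  steps: [0.2, 0, 0, 0.003, 0, 0.2, -0.003, 0, 0.002, 0, 0.2, -0.005, 0, 0.003, 0, 0.2, -0.005, 0, 0.003, 0, 0.2, -0.005, 0, 0.002, 0, 0.2, -0.004, 0, 0.001, 0, 0.2, 0, 0, 0, 0]
  newtons: 16

```text
time: 23.02
position: [0.5211, 0.3155, 0.2292]
tcp_rot: [3.14, -0.002, 1.572]
ft_force: [2.0, -0.6, 2.5]
width: 0.044
```

```bash
cat >> look.py <<'E'
a=cv2.imread(f"pics/side{t}.png");cv2.imwrite(f"pics/n{t}.png",np.hstack([cv2.resize(a[160:420,130:400],(400,385)),cv2.resize(b,(400,385))]))
E
python3 look.py 16
```

```text
23.025 [0.5211 0.3155 0.2292] [ 3.1400e+00 -1.9000e-03  1.5718e+00] 0.044 [ 2.  -0.6  2.5] [-0.03 -0.62 -0.02] [-0.44  0.92 -0.32  1.73  0.49  0.56 -1.06]
tilt 38.4 54 [0.317 0.07 ] [0.34  0.102]
```

View pics/n16.png

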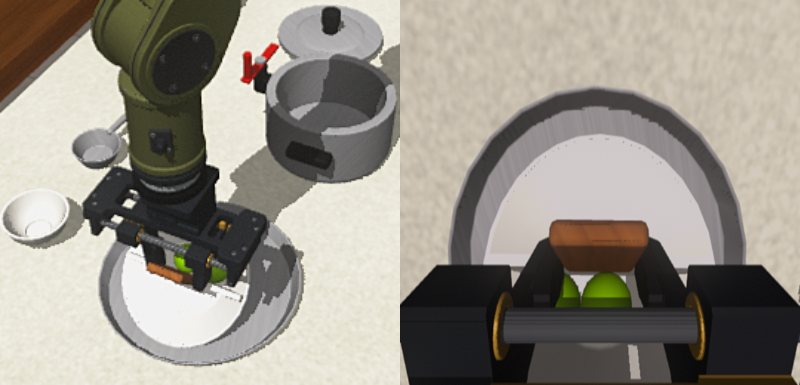

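Now about 40°, with the flared wall lying on the thali floor. Continuing backward with slight lowering.

Emit:
carry_out:
  steps: [0.2, -0.005, 0, 0, 0, 0.2, -0.006, 0, 0.0005, 0, 0.2, -0.006, 0, 0.001, 0, 0.2, -0.006, 0, 0.002, 0, 0.2, -0.005, 0, 0.002, 0, 0.2, 0, 0, 0, 0]
  newtons: 12

```text
time: 23.92
position: [0.5203, 0.2863, 0.2226]
tcp_rot: [-3.14, 0.001, 1.571]
ft_force: [-0.0, -0.1, -2.9]
width: 0.0441
```

```bash
python3 look.py 17
```

```text
23.925 [0.5203 0.2863 0.2226] [-3.1400e+00  1.3000e-03  1.5714e+00] 0.0441 [-0.  -0.1 -2.9] [-0.05 -0.13  0.03] [-0.41  0.92 -0.31  1.78  0.5   0.52 -1.04]
tilt 11.9 318 [0.291 0.045] [0.306 0.105]
```

View pics/n17.png

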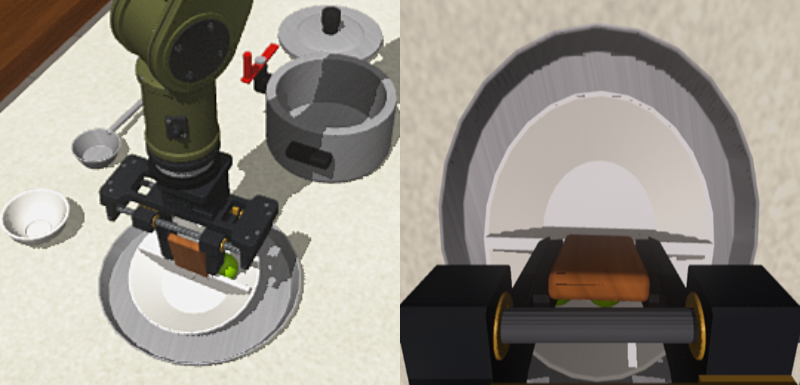

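About 12° left, dish nearly hanging free. Lowering until flat.

Emit:
carry_out:
  steps: [0.2, -0.002, 0, 0.003, 0, 0.2, -0.002, 0, 0.003, 0, 0.2, -0.002, 0, 0.003, 0, 0.2, -0.001, 0, 0.002, 0, 0.2, 0, 0, 0, 0]
  newtons: 10

```text
time: 24.7
position: [0.5212, 0.2779, 0.2128]
tcp_rot: [3.141, 0.004, 1.57]
ft_force: [-0.6, -5.3, 6.3]
width: 0.0438
```

```bash
python3 look.py 18
```

```text
24.7 [0.5212 0.2779 0.2128] [3.141  0.0044 1.57  ] 0.0438 [-0.6 -5.3  6.3] [-1.03  0.06  0.03] [-0.4   0.93 -0.29  1.79  0.52  0.5  -1.05]
tilt -0.1 440 [0.283 0.036] [0.289 0.096]
```

View pics/n18.png

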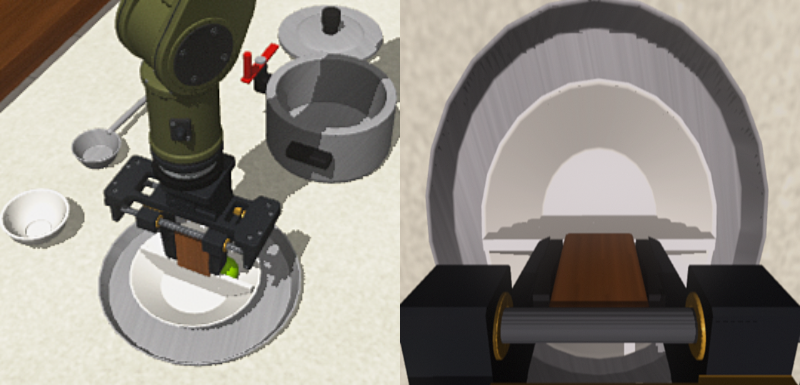

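Upright and flat (tilt -0.1°). Fingertips are 44 mm above the dish's underside, above the limes' 39 mm tops. Releasing and going up.

Emit:
carry_out:
  steps: [0.2, 0.002, 0, -0.002, 0, 0.6, 0, 0, 0, 0, 0.8, 0, 0, 0, 0, 0.8, 0, 0, 0, 0, 0.8, 0, 0, -0.01, 0, 0.8, 0, 0, -0.03, 0, 0.8, 0, 0, -0.05, 0, 0.8, -0.03, 0, -0.05, 0, 0.8, -0.05, 0, -0.03, 0, 0.8, -0.05, 0, -0.01, 0]

```text
time: 26.1
position: [0.521, 0.1511, 0.3971]
tcp_rot: [3.137, -0.001, 1.572]
ft_force: [0.2, 0.4, 0.3]
width: 0.0705
```

```bash
python3 look.py 19; cp pics/both19.png /dev/null; python3 - <<'E'
import cv2,numpy as np
a=cv2.imread("pics/side19.png");b=cv2.imread("pics/scene19.png")
cv2.imwrite("pics/o19.png",np.hstack([cv2.resize(a[160:420,130:400],(400,385)),cv2.resize(b[130:360,200:440],(400,385))]))
E
```

```text
26.1 [0.521  0.1511 0.3971] [ 3.1370e+00 -1.3000e-03  1.5723e+00] 0.0705 [0.2 0.4 0.3] [-0.07 -0.17 -0.02] [-0.08  0.62 -0.47  1.82  0.38  0.79 -0.75]Traceback (most recent call last):
  File "look.py", line 17, in <module>
    l=cv2.fitLine(Q[:,1:].astype(np.float32),cv2.DIST_HUBER,0,.01,.01).ravel();a=np.degrees(np.arctan2(l[0],l[1]));a=(a+90)%180-90
      ~~~~~~~~~~~^^^^^^^^^^^^^^^^^^^^^^^^^^^^^^^^^^^^^^^^^^^^^^^^^^^^^
cv2.error: OpenCV(4.12.0) /io/opencv/modules/imgproc/src/linefit.cpp:50: error: (-215:Assertion failed) count > 0 in function 'fitLine2D_wods'
```

View pics/o19.png

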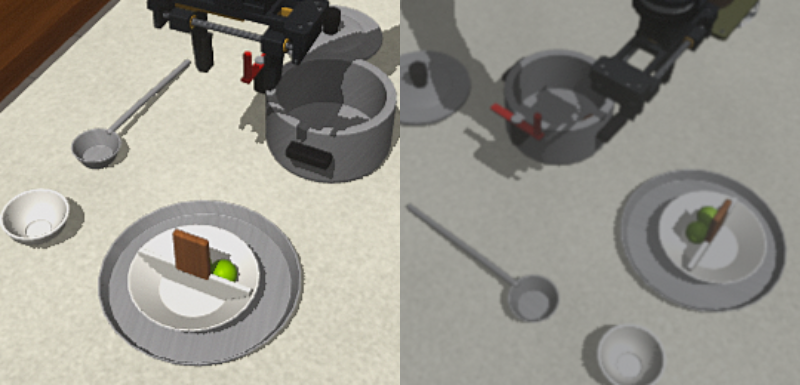

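The dish stands upright near the thali's middle with both limes in their half. Next, the lid.

Emit:
carry_out:
  steps: [0.8, -0.055, 0.003, 0, 0, 0.8, -0.055, 0.004, 0, 0, 0.8, -0.055, 0.004, 0, 0, 0.8, -0.055, 0.004, 0, 0, 0.8, -0.055, 0.004, 0, 0, 0.8, -0.05, 0.004, 0, 0, 0.8, -0.045, 0.003, 0, 0, 0.8, -0.03, 0.003, 0.02, 0, 0.8, -0.016, 0, 0.04, 0, 0.8, 0, 0, 0.03, 0]

```text
time: 27.45
position: [0.5497, -0.2656, 0.303]
tcp_rot: [-3.141, 0.001, 1.569]
ft_force: [0.3, -0.0, -0.4]
width: 0.0705
```

```bash
cat > look2.py <<'E'
import sys
from h import *
t=sys.argv[1];x0,y0,w,h=[int(k) for k in sys.argv[2:6]];x1,y1,w1,h1=[int(k) for k in sys.argv[6:10]]
s=readout.get_state();print(s["time"],s["position"].round(4),s["tcp_rot"].round(4),round(s["width"],4),s["ft_force"].round(1))
a,_,c=snap("side",t);b,_,_=snap("scene",t)
cv2.imwrite(f"pics/o{t}.png",np.hstack([cv2.resize(a[y0:y0+h,x0:x0+w],(400,400)),cv2.resize(b[y1:y1+h1,x1:x1+w1],(400,400))])[:,:,::-1])
E
python3 look2.py 20 250 80 200 200 150 80 180 180
```

```text
27.45 [ 0.5497 -0.2656  0.303 ] [-3.1410e+00  7.0000e-04  1.5689e+00] 0.0705 [ 0.3 -0.  -0.4]
```

View pics/o20.png

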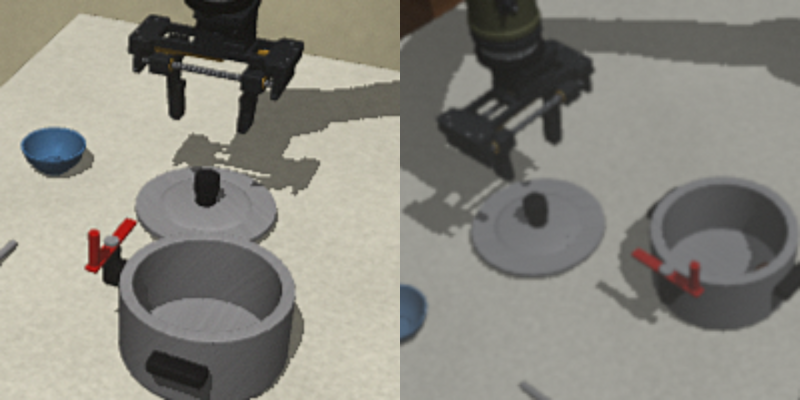

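The gripper is centred over the knob. Going down and closing.

Emit:
carry_out:
  steps: [0.8, 0, 0, 0.03, 0, 0.8, 0, 0, 0.04, 0, 0.8, 0, 0, 0.026, 0, 0.8, 0, 0, 0.01, 0, 0.3, 0, 0, 0, 0, 0.1, 0, 0, 0, 0, 0.1, 0, 0, 0, 0, 0.1, 0, 0, 0, 0, 0.1, 0, 0, 0, 0]
  newtons: 30

```text
time: 28.68
position: [0.5502, -0.2642, 0.1988]
tcp_rot: [3.141, 0.0, 1.571]
ft_force: [-0.9, 0.4, 4.3]
width: 0.0307
```

Emit:
carry_out:
  steps: [0.1, 0, 0, 0, 0, 0.1, 0, 0, -0.01, 0, 0.1, 0, 0, -0.02, 0, 0.1, 0, 0, -0.03, 0, 0.1, 0, 0, -0.04, 0, 0.1, 0, 0, -0.03, 0, 0.1, 0, 0, -0.01, 0, 0.1, 0, 0, 0, 0]

```text
time: 29.68
position: [0.55, -0.2641, 0.3388]
tcp_rot: [3.141, 0.001, 1.572]
ft_force: [-0.1, -0.0, -3.4]
width: 0.0307
```

```bash
python3 look2.py 21 250 80 200 200 150 80 180 180; python3 - <<'E'
from h import *
im,d,c=snap("wrist",21)
E
```

```text
29.675 [ 0.55   -0.2641  0.3388] [3.1409e+00 5.0000e-04 1.5715e+00] 0.0307 [-0.1 -0.  -3.4]
```

View pics/o21.png

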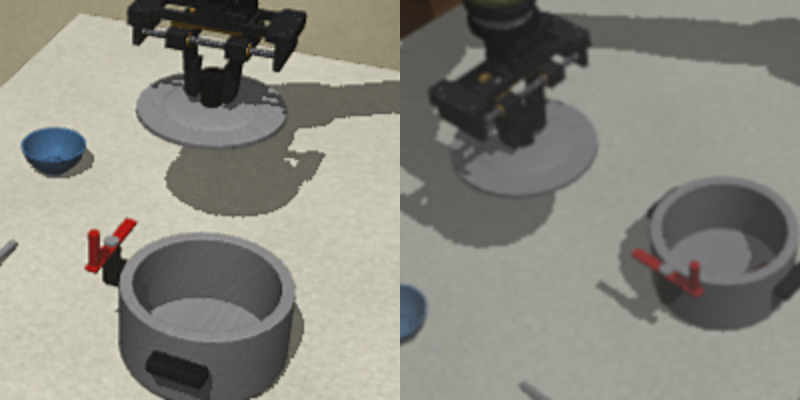

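View pics/wrist21.png

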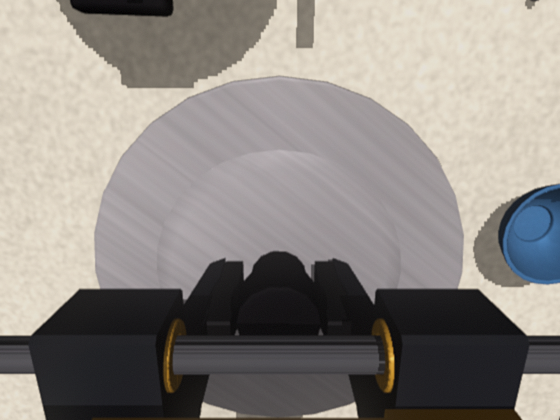

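The lid is held level. While it hangs here I'll refine the casserole centre and the held lid's centre from both fixed cameras.

```bash
python3 - <<'E'
from h import *
from scipy.optimize import least_squares
def fit(Q,R):
    hull=cv2.convexHull(Q.astype(np.float32))[:,0]
    r=least_squares(lambda p:np.hypot(*(hull-p).T)-R,hull.mean(0),loss="soft_l1",f_scale=.002);return r.x.round(4),np.abs(r.fun).mean().round(4)
for n in("scene","side"):
    c=get_calibration(n);P,u,v=cloud(np.load(f"{n}21.npy"),c)
    m=(np.hypot(P[:,0]-.469,P[:,1]+.028)<.097)&(P[:,2]>.090)&(P[:,2]<.1)&(P[:,0]<.558)
    Q=P[m][:,:2];print(n,"outer",fit(Q,.09),"z",np.median(P[m][:,2]).round(4),len(Q))
    # annulus membership fit
    f=lambda p:(lambda r:np.maximum(0,.076-r)+np.maximum(0,r-.09))(np.hypot(*(Q-p).T))
    best=least_squares(f,[.469,-.028],diff_step=1e-3);print("   annulus",best.x.round(4),best.cost)
    # inner edge: angular bins min radius
    p=best.x;a=np.arctan2(*(Q-p).T[::-1]);r=np.hypot(*(Q-p).T);b=((a+np.pi)/(2*np.pi)*36).astype(int)
    I=np.array([Q[b==k][r[b==k].argmin()] for k in range(36) if (b==k).sum()>3 ]);O=np.array([Q[b==k][r[b==k].argmax()] for k in range(36) if (b==k).sum()>3])
    for nm,E in(("in",I),("out",O)):
        rr=least_squares(lambda q:np.hypot(*(E-q[:2]).T)-q[2],[*p,.08],loss="soft_l1",f_scale=.001);print("   ",nm,rr.x.round(4))
    # lid in hand: flange z ~ .140+.012...019
    m=(np.hypot(P[:,0]-.55,P[:,1]+.265)<.1)&(P[:,2]>.148)&(P[:,2]<.165);print("  lid",fit(P[m][:,:2],.088),P[m][:,2].max().round(3))
E
```

```text
scene outer (array([ 0.4665, -0.0262]), np.float64(0.0006)) z 0.0949 823
   annulus [ 0.467  -0.0257] 3.69543877225447e-05
    in [ 0.4674 -0.0256  0.0755]
    out [ 0.4667 -0.0259  0.0897]
  lid (array([ 0.5498, -0.2645]), np.float64(0.0009)) 0.165
side outer (array([ 0.4672, -0.0265]), np.float64(0.0007)) z 0.0939 1307
   annulus [ 0.4671 -0.0261] 8.95538826027036e-05
    in [ 0.4671 -0.0259  0.0748]
    out [ 0.4671 -0.0263  0.0902]
  lid (array([ 0.5508, -0.2645]), np.float64(0.0009)) 0.165
```

Casserole centre is (0.467,-0.026) in both cameras, and the lid's centre coincides with the TCP. Carrying the lid over.

Emit:
carry_out:
  steps: [0.1, 0.01, -0.01, -0.01, 0, 0.1, 0.03, -0.02, -0.01, 0, 0.1, 0.045, -0.02, 0, 0, 0.1, 0.05, -0.02, 0, 0, 0.1, 0.045, -0.01, 0, 0, 0.1, 0.035, -0.003, 0, 0, 0.1, 0.018, 0, 0, 0, 0.1, 0.005, 0, 0, 0, 0.1, 0, 0, 0, 0]

```text
time: 30.95
position: [0.4666, -0.0263, 0.3583]
tcp_rot: [-3.141, 0.001, 1.572]
ft_force: [-0.8, -0.6, -2.3]
width: 0.0311
```

```bash
python3 look2.py 22 280 60 180 200 200 80 180 180; python3 - <<'E'
from h import *
im,d,c=snap("wrist",22)
E
```

```text
30.95 [ 0.4666 -0.0263  0.3583] [-3.1412e+00  5.0000e-04  1.5718e+00] 0.0311 [-0.8 -0.6 -2.3]
```

View pics/o22.png

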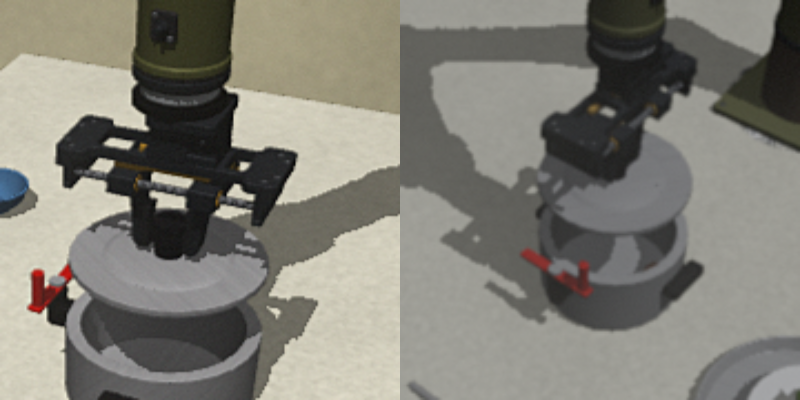

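Centred. Down quickly to just above the rim, then gently.

Emit:
carry_out:
  steps: [0.1, 0, 0, 0.015, 0, 0.1, 0, 0, 0.02, 0, 0.1, 0, 0, 0.015, 0, 0.1, 0, 0, 0.007, 0, 0.1, 0, 0, 0.004, 0, 0.1, 0, 0, 0.004, 0, 0.1, 0, 0, 0.004, 0, 0.1, 0, 0, 0.003, 0, 0.1, 0, 0, 0.002, 0, 0.1, 0, 0, 0, 0]

```text
time: 32.35
position: [0.4669, -0.026, 0.2841]
tcp_rot: [-3.141, 0.0, 1.572]
ft_force: [0.1, -0.1, -2.1]
width: 0.0306
```

Emit:
carry_out:
  steps: [0.1, 0, 0, 0.001, 0, 0.1, 0, 0, 0.001, 0, 0.1, 0, 0, 0.001, 0, 0.1, 0, 0, 0, 0]

```text
time: 32.85
position: [0.4669, -0.026, 0.2817]
tcp_rot: [3.141, 0.0, 1.572]
ft_force: [-1.6, 0.6, 5.4]
width: 0.0309
```

```bash
python3 look2.py 23 280 60 180 200 200 80 180 180
```

```text
32.85 [ 0.4669 -0.026   0.2817] [3.1409e+00 4.0000e-04 1.5717e+00] 0.0309 [-1.6  0.6  5.4]
```

View pics/o23.png

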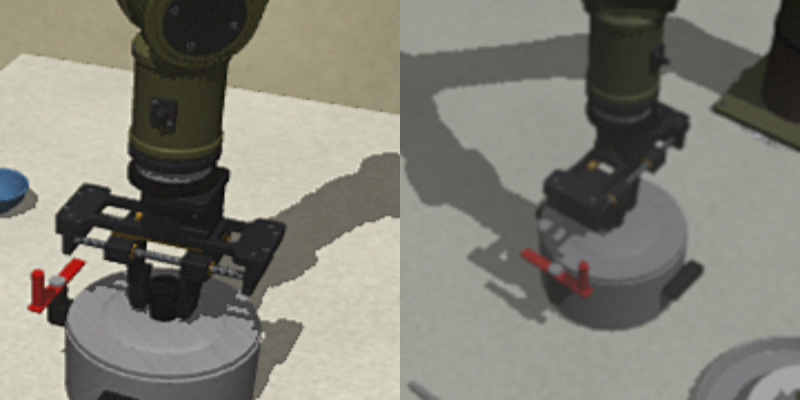

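The lid is home: height 0.2817 against an expected 0.282, with the load shifting to the rim. Releasing, rising, and taking a wrist look at the clip.

Emit:
carry_out:
  steps: [0.1, 0, 0, -0.0005, 0, 0.5, 0, 0, 0, 0, 0.6, 0, 0, 0, 0, 0.6, 0, 0, -0.01, 0, 0.6, 0, 0, -0.03, 0, 0.6, 0, 0, -0.03, 0, 0.6, 0, 0, -0.01, 0, 0.6, 0, 0.03, 0, 0, 0.6, 0, 0.03, 0, 0, 0.6, 0, 0.005, 0, 0]

```text
time: 34.2
position: [0.5331, -0.0261, 0.3613]
tcp_rot: [3.141, -0.0, 1.571]
ft_force: [-0.5, 0.3, 0.8]
width: 0.053
```

```bash
python3 look2.py 24 280 100 160 160 210 130 130 130; python3 - <<'E'
from h import *
from scipy.optimize import least_squares
for n in("scene","side"):
    c=get_calibration(n);P,u,v=cloud(np.load(f"{n}24.npy"),c);im=cv2.imread(f"pics/{n}24.png");H,S,V=cv2.split(cv2.cvtColor(im,cv2.COLOR_BGR2HSV))
    m=(np.hypot(P[:,0]-.467,P[:,1]+.026)<.096)&(P[:,2]>.096)&(P[:,2]<.12)&(P[:,0]<.55)
    Q=P[m];r=np.hypot(Q[:,0]-.467,Q[:,1]+.026);F=Q[(r>.076)&(r<.086)]
    A=np.c_[F[:,:2]-[.467,-.026],np.ones(len(F))];k=np.linalg.lstsq(A,F[:,2],rcond=None)[0];print(n,"flange plane slope,z",k.round(4),len(F))
    red=((H<10)|(H>172))&(S>130)&(V>40);mm=red[v,u]&(np.hypot(P[:,0]-.58,P[:,1]+.02)<.1)&(P[:,2]>.08);B=P[mm];T=B[B[:,2]>.118]
    print("  post",len(T),T[:,:2].min(0).round(4),T[:,:2].max(0).round(4),T[:,:2].mean(0).round(4),"zmax",T[:,2].max().round(4))
    print("  cam dir xy",(c["cam_to_world"][:2,3]-[.574,.01]).round(2))
E
```

```text
34.2 [ 0.5331 -0.0261  0.3613] [ 3.1408e+00 -5.0000e-04  1.5710e+00] 0.053 [-0.5  0.3  0.8]
scene flange plane slope,z [-0.0015 -0.0046  0.1022] 423
  post 19 [0.5735 0.0062] [0.582  0.0156] [0.5785 0.0122] zmax 0.1544
  cam dir xy [0.51 0.37]
side flange plane slope,z [ 0.0038 -0.0037  0.1011] 838
  post 79 [0.5701 0.005 ] [0.58  0.018] [0.5743 0.0126] zmax 0.1545
  cam dir xy [-0.37  0.8 ]
```

View pics/o24.png

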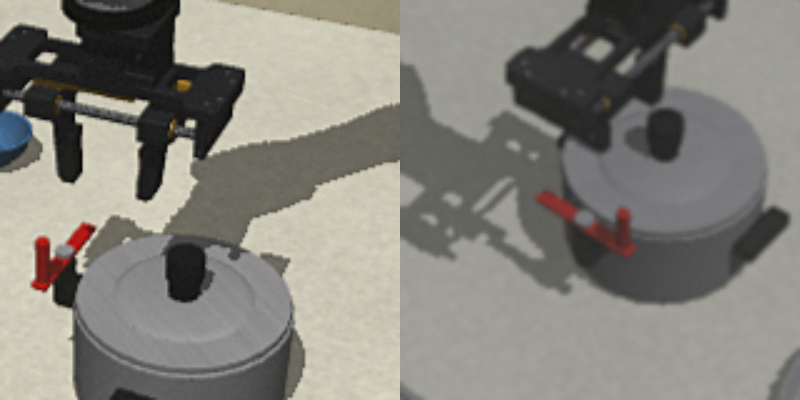

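The lid's flange lies level at 0.102 m (rim 0.095 plus 7 mm), so it is fully home. The post is at about (0.575, 0.010). I'll go around it and grip it lightly.

Emit:
carry_out:
  steps: [0.5, 0.015, 0.018, 0, 0, 0.5, 0.015, 0.018, 0, 0, 0.5, 0.006, 0.006, 0, 0, 0.5, 0, 0, 0.03, 0, 0.5, 0, 0, 0.03, 0, 0.5, 0, 0, 0.014, 0, 0.2, 0, 0, 0, 0, 0.05, 0, 0, 0, 0, 0.05, 0, 0, 0, 0, 0.05, 0, 0, 0, 0]
  newtons: 10

```text
time: 35.55
position: [0.5744, 0.0102, 0.2886]
tcp_rot: [3.139, -0.0, 1.572]
ft_force: [0.1, 0.4, 2.3]
width: 0.0112
```

```bash
python3 look2.py 25 280 100 160 160 210 130 130 130
```

```text
35.55 [0.5744 0.0102 0.2886] [ 3.1393e+00 -4.0000e-04  1.5716e+00] 0.0112 [0.1 0.4 2.3]
```

View pics/o25.png

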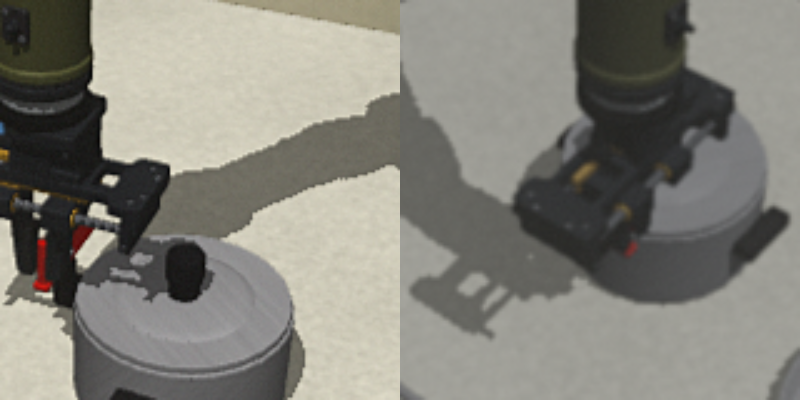

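The post is gripped (11 mm). Swinging it shut along its 40 mm arc.

Emit:
carry_out:
  steps: [0.05, -0.0006, 0.0076, 0, 0, 0.05, -0.0018, 0.0068, 0, 0, 0.05, -0.003, 0.0063, 0, 0, 0.05, -0.004, 0.0057, 0, 0, 0.05, -0.0049, 0.0049, 0, 0, 0.05, -0.0057, 0.004, 0, 0, 0.05, -0.0063, 0.003, 0, 0, 0.05, -0.0068, 0.0018, 0, 0, 0.05, -0.0069, 0.0006, 0, 0, 0.05, -0.003, 0, 0, 0]

```text
time: 36.9
position: [0.6145, -0.0335, 0.2874]
tcp_rot: [-3.141, -0.0, 1.571]
ft_force: [-3.7, 6.8, -1.3]
width: 0.0115
```

```bash
python3 look2.py 26 280 100 160 160 210 130 130 130
```

```text
36.9 [ 0.6145 -0.0335  0.2874] [-3.1409e+00 -2.0000e-04  1.5711e+00] 0.0115 [-3.7  6.8 -1.3]
```

View pics/o26.png

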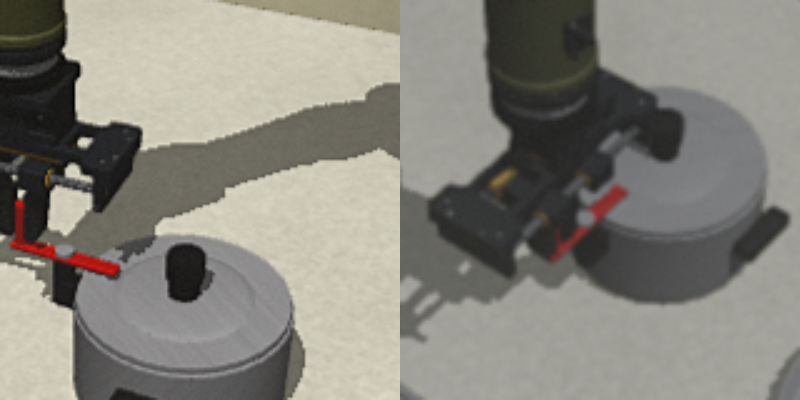

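The bar lies over the lid's rim, with 7 N resisting at the stop. One more small press, then open and retreat upward.

Emit:
carry_out:
  steps: [0.05, -0.003, 0, 0, 0, 0.05, 0, 0, 0, 0, 0.3, 0, 0, 0, 0, 0.5, 0, 0, 0, 0, 0.5, 0, 0, 0, 0, 0.5, 0, 0, -0.02, 0, 0.5, 0, 0, -0.04, 0, 0.5, -0.04, 0, -0.04, 0, 0.5, -0.06, 0, -0.02, 0, 0.5, -0.06, 0, 0, 0]

```text
time: 38.25
position: [0.6154, -0.1971, 0.4102]
tcp_rot: [3.136, 0.002, 1.572]
ft_force: [0.1, -0.2, -1.1]
width: 0.0444
```

Emit:
carry_out:
  steps: [0.5, -0.06, 0, 0, 0, 0.5, -0.06, 0, 0, 0, 0.5, -0.05, 0, 0, 0, 0.5, -0.02, 0, 0, 0, 0.5, 0, 0, 0, 0]

```text
time: 38.88
position: [0.614, -0.3878, 0.407]
tcp_rot: [-3.141, 0.002, 1.567]
ft_force: [-0.5, 0.2, 0.5]
width: 0.0439
```

```bash
python3 look2.py 27 280 100 160 160 210 130 130 130; python3 - <<'E'
from h import *
im,d,c=snap("wrist",27)
im0={}
for n in("scene","side"):
    c=get_calibration(n);P,u,v=cloud(np.load(f"{n}27.npy"),c);im=cv2.imread(f"pics/{n}27.png");H,S,V=cv2.split(cv2.cvtColor(im,cv2.COLOR_BGR2HSV))
    red=((H<10)|(H>172))&(S>130)&(V>40);B=P[red[v,u]&(np.hypot(P[:,0]-.58,P[:,1]+.02)<.1)&(P[:,2]>.08)]
    b=B[B[:,2]<.115];print(n,"bar",cv2.minAreaRect(b[:,:2].astype(np.float32)),b[:,2].mean().round(4));l=cv2.fitLine(b[:,:2].astype(np.float32),2,0,.01,.01).ravel();print("  dir",np.degrees(np.arctan(l[1]/l[0])),"post",B[B[:,2]>.12][:,:2].mean(0).round(4))
    Q=P[(np.hypot(P[:,0]-.467,P[:,1]+.026)<.086)&(np.hypot(P[:,0]-.467,P[:,1]+.026)>.076)&(P[:,2]>.09)&(P[:,2]<.107)];print("  flange z",Q[:,2].mean().round(4),Q[:,2].std().round(4))
    # bystanders & dish before/after
    P0,_,_=cloud(np.load(f"{n}0.npy"),c)
    for nm,x,y in(("katA",.747,.289),("katB",.774,-.291),("ladle",.755,.14)):
        f=lambda A:A[(np.hypot(A[:,0]-x,A[:,1]-y)<.06)&(A[:,2]>.01)&(A[:,2]<.06)][:,:2].mean(0)
        print("  ",nm,(f(P)-f(P0)).round(4))
    D=P[(np.hypot(P[:,0]-.521,P[:,1]-.28)<.1)&(P[:,2]>.026)&(P[:,2]<.036)];T=P[(np.hypot(P[:,0]-.521,P[:,1]-.275)<.14)&(P[:,2]>.014)&(P[:,2]<.022)]
    for nm,A in(("dish",D),("thali",T)):print("  ",nm,cv2.minEnclosingCircle(A[:,:2].astype(np.float32)))
    Z=P[(np.hypot(P[:,0]-.521,P[:,1]-.28)<.05)&(P[:,2]>.06)];print("   plate",cv2.minAreaRect(Z[:,:2].astype(np.float32)),Z[:,2].max())
E
```

```text
38.875 [ 0.614  -0.3878  0.407 ] [-3.1412e+00  1.5000e-03  1.5674e+00] 0.0439 [-0.5  0.2  0.5]
scene bar ((0.5750128626823425, -0.02940998040139675), (0.013240495696663857, 0.09471657127141953), 88.1053466796875) 0.1122
  dir -0.48800504 post [ 0.6147 -0.0295]
  flange z 0.1018 0.0022
   katA [-0.0001  0.0001]
   katB [-0.      0.0001]
   ladle [-0.     -0.0001]
   dish ((0.5211029052734375, 0.28786614537239075), 0.07862399518489838)
   thali ((0.519507646560669, 0.2746258080005646), 0.12265895307064056)
   plate ((0.5226782560348511, 0.28751009702682495), (0.043570876121520996, 0.010205450467765331), 0.15558183193206787) 0.10199230331098852
side bar ((0.5745159983634949, -0.028728365898132324), (0.017762061208486557, 0.09906206279993057), 89.69722747802734) 0.1104
  dir -1.0599144 post [ 0.6135 -0.0283]
  flange z 0.1003 0.0027
   katA [0.     0.0001]
   katB [-0.0002 -0.0001]
   ladle [ 0.0001 -0.001 ]
   dish ((0.5216060876846313, 0.28609490394592285), 0.07874347269535065)
   thali ((0.5204992890357971, 0.2735082805156708), 0.12326876819133759)
   plate ((0.5208960175514221, 0.2880435287952423), (0.0132617661729455, 0.04375360906124115), 89.89366149902344) 0.10294908547572224
```

View pics/side27.png

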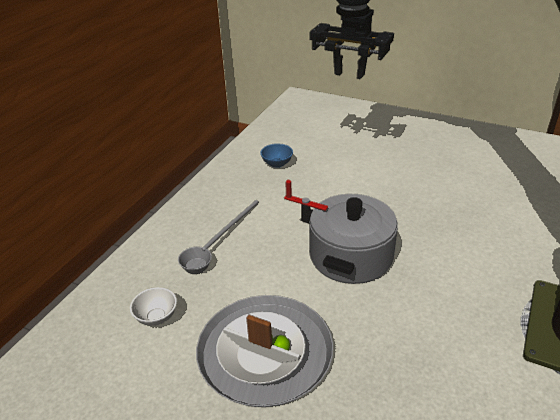

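View pics/scene27.png

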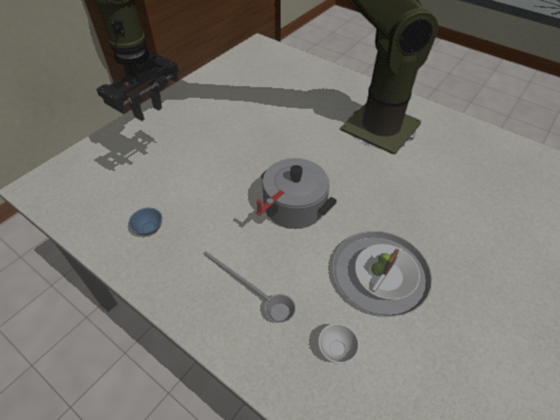

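Final checks:
- **Clip:** post at the stop, with the bar radial over the lid's rim.
- **Lid:** flange level, 7 mm above the rim.
- **Dish:** upright, 13 mm from the thali's centre.
- **Katoris and ladle:** unmoved.
- **Gripper:** clear of everything.

I'm handing in.

```bash
python3 -c "
from station import workorder
print(workorder.finish_job())"
```

```text
the job is handed in; nothing more can be done
None
```

The job is done and handed in at about 39 s of the 72 s allowed; no verdict came back.

**What I did:**
- **Tipping:** The tool cannot tilt, so I gripped the dish's handle plate by its ends and let it pivot between the pads. The casserole's near rim started the tilt and its far wall finished it, at about 59°. Both bondas fell into the casserole.
- **Setting down:** I lowered the dish onto the thali so its floor turned it upright again, then released it once it stood flat.
- **Lid and clip:** I seated the lid, gripped the clip's post and swung it to its stop, then let go and moved clear.

**Last checks:**

| Check | Result |
|---|---|
| Dish | Upright, about 13 mm from the thali's centre (about 9 mm at the start) |
| Limes | One seen in its own half in the last side view; both seen there in the scene view just after release |
| Lid | Flange at 0.100–0.102 m, level; a full seat gives 0.102 m |
| Clip | About 7 N of resistance at the stop; bar within about 1° of radial |
| Katoris | Moved 0.2 mm or less |
| Ladle | Moved 1 mm or less |

**What went wrong or is less certain:**
- The first push on the rim bore on the dish's flared wall, and the plate slid about 13–16 mm in the pads, so it was held near the fingertips from then on. It held, and I saw no finger touch the food.
- The tilt of about 59° was a little above the 50–55° you named; the limes stayed behind the divider.
- I last saw both bondas inside the casserole in the wrist picture right after tipping, before the lid went on.
- The wrist and fixed cameras disagreed by about 4 mm on the casserole's centre. I placed the lid by a second measurement from the two fixed cameras, which agreed within 1 mm.

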